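# Press the facings of a batch of valve discs in the drawer lever press

## Task

The rubber facings of these valve discs have just been glued: pull out the press's tray, lay all the discs flat in it, one to a pocket, push the tray fully home, pull the lever all the way down and keep it down for two seconds, then ease it back up slowly to its rest - never let it fly back. Then take all the discs out, put them in the open compartment of the steel parts box and slide its cover fully shut, without disturbing the other things on the bench.

Things in the scene. Friction and masses are not known exactly. Their poses are not given: they have to be found in the camera images.
- lever (a joint): the press's hand lever, rad: 0 = up at rest on its stop, grows as its ball is pulled to the press's front (-x, towards the robot) and down; the press plate sinks 34 mm per rad, meets the discs at about 1.02; stop at 1.05. Sprung: 7 N at the ball at the top to 13 N at the bottom, about 20 N with the discs squeezed, plus 4 N when moving at 1 rad/s; flies back if let go
- lever_ball (a point): centre of the lever's black ball, 36 mm across, at the right (-y) side of the press. It swings on a circle of radius 160 mm about lever_pivot, in the press's x-z plane: at rest it stands 65 degrees above level, leaning forward of the pivot (-x); at full stroke it is 5 degrees above level. The rod to it is 14 mm thick
- lever_pivot (a point): the point of the lever's horizontal axle (along the press's y axis) in the ball's plane, 185 mm above the bench. Axes: the press's (x to its back, y to its left seen from the robot, z up). The press's ram axis is 155 mm to its +y; the head is 110 mm wide and 235 mm tall, the base plate 180 mm wide, 20 mm high, reaching 250 mm in front of the ram axis
- tray (a joint): the press's pull-out tray, in m: 0 = fully home under the press plate, grows as it is pulled out to the front (the press's -x), 0.165 = fully out; stiff by about 2 N, stays where left
- tray_floor (a point): middle of the tray's floor, 40 mm above the bench, moves with it; axes as the press. Tray 164 mm square; ribs 4 mm thick, 5 high, round it and crosswise make four pockets, centres 40 mm from the middle along x and y. Tray home: the press plate (155 mm square, underside 95 mm above the bench, lever up) is centred over it, the press head (48 mm forward of the middle) above; tray out: nothing above it
- tray_knob (a point): middle of the tray's upright black knob, 22 mm across; the top of the knob is 18 mm above this point, the flat tongue it stands on 26 mm below; 120 mm in front of the tray's middle; moves with the tray
- box_floor (a point): middle of the inner floor (6 mm above the bench) of the open compartment of the dark steel parts box: inside 170 mm (x) by 110 mm (y), its walls rise 54 mm above this point. Axes: the box's, x away from the robot, y left. The box is fixed. Its other half, to -y, is closed by a fixed top
- cover (a joint): the box's flat sliding cover, in m: 0 = compartment fully covered, grows as it slides to the box's -y, 0.114 = fully open, parked over the closed half; friction about 1.5 N, stays where left. Its underside runs 62 mm above the bench
- cover_grip (a point): middle of the bar grip on the cover: 70 mm long along the box's x, 14 mm wide along y; the bar's top is 9 mm above this point, the cover's top face 9 mm below; moves with the cover
- disc1_center (a point): centre of a loose rubber-faced valve disc: round, 45 mm across, 20 mm thick, black rubber below, brass above, 0.1 to 0.25 kg; z is its axis. Starts lying flat on the bench at the left; two to four of these discs are there, the others are absent
- disc2_center (a point): centre of a loose rubber-faced valve disc: round, 45 mm across, 20 mm thick, black rubber below, brass above, 0.1 to 0.25 kg; z is its axis. Starts lying flat on the bench at the left; two to four of these discs are there, the others are absent
- disc3_center (a point): centre of a loose rubber-faced valve disc: round, 45 mm across, 20 mm thick, black rubber below, brass above, 0.1 to 0.25 kg; z is its axis. Starts lying flat on the bench at the left; two to four of these discs are there, the others are absent
- disc4_center (a point): centre of a loose rubber-faced valve disc: round, 45 mm across, 20 mm thick, black rubber below, brass above, 0.1 to 0.25 kg; z is its axis. Starts lying flat on the bench at the left; two to four of these discs are there, the others are absent
- spray_can: bystander, loose: upright aerosol can, 60 mm across, 190 tall; origin at the middle of its underside
- glue_jar: bystander, loose: white jar, 52 mm across, 75 tall; origin at the middle of its underside
- seat_ring: bystander, loose: flat brass ring, 60 mm outside, 14 tall, with a wide hole; origin at the middle of its underside
- tape_roll: bystander, loose: roll of paper tape, 90 mm across, 24 tall; origin at the middle of its underside
- glue_brush: bystander, loose: small brush, 150 mm long
Mind the look-alikes: they are no part of the job. What is shaped like the part that bears disc1_center but pink is not meant. Leave any purple look-alike of the part that bears disc2_center alone.

How it is judged:
On the way, in this order (a step that is already met when the one before it is completed fails the run):
1. all discs lie flat in the tray, one to a pocket, the tray is home (within 6 mm) and the lever is all the way down (over 0.99 rad) for 1.5 s (value of joint tray below 0.006 m and value of joint lever above 0.99 rad and x of disc1_center in the frame of tray_floor between -0.066 and 0.066 m and y of disc1_center in the frame of tray_floor between -0.066 and 0.066 m and z of disc1_center in the frame of tray_floor between 0.005 and 0.0135 m and (angle between disc1_center's own z axis and vertical below 0.12 rad or angle between disc1_center's own z axis and vertical above 3.02 rad) and x of disc2_center in the frame of tray_floor between -0.066 and 0.066 m and y of disc2_center in the frame of tray_floor between -0.066 and 0.066 m and z of disc2_center in the frame of tray_floor between 0.005 and 0.0135 m and (angle between disc2_center's own z axis and vertical below 0.12 rad or angle between disc2_center's own z axis and vertical above 3.02 rad) and x of disc3_center in the frame of tray_floor between -0.066 and 0.066 m and y of disc3_center in the frame of tray_floor between -0.066 and 0.066 m and z of disc3_center in the frame of tray_floor between 0.005 and 0.0135 m and (angle between disc3_center's own z axis and vertical below 0.12 rad or angle between disc3_center's own z axis and vertical above 3.02 rad) and x of disc4_center in the frame of tray_floor between -0.066 and 0.066 m and y of disc4_center in the frame of tray_floor between -0.066 and 0.066 m and z of disc4_center in the frame of tray_floor between 0.005 and 0.0135 m and (angle between disc4_center's own z axis and vertical below 0.12 rad or angle between disc4_center's own z axis and vertical above 3.02 rad)), for 1.5 s.
2. the lever is back up at rest (below 0.06 rad) (value of joint lever below 0.06 rad), for 0.2 s.
At the end, for the whole second after the job is handed in: every disc lies in the open compartment of the parts box, its cover is shut to within 6 mm, and the press lever is up at rest (below 0.06 rad) (value of joint cover below 0.006 m and value of joint lever below 0.06 rad and x of disc1_center in the frame of box_floor between -0.085 and 0.085 m and y of disc1_center in the frame of box_floor between -0.055 and 0.055 m and z of disc1_center in the frame of box_floor between 0 and 0.05 m and x of disc2_center in the frame of box_floor between -0.085 and 0.085 m and y of disc2_center in the frame of box_floor between -0.055 and 0.055 m and z of disc2_center in the frame of box_floor between 0 and 0.05 m and x of disc3_center in the frame of box_floor between -0.085 and 0.085 m and y of disc3_center in the frame of box_floor between -0.055 and 0.055 m and z of disc3_center in the frame of box_floor between 0 and 0.05 m and x of disc4_center in the frame of box_floor between -0.085 and 0.085 m and y of disc4_center in the frame of box_floor between -0.055 and 0.055 m and z of disc4_center in the frame of box_floor between 0 and 0.05 m); the robot touches nothing.
It fails at once if the lever flies back up (faster than 2.2 rad/s) (velocity of joint lever below -2.2 rad/s).
It fails at once if a bystander is moved more than 40 mm (distance of any of spray_can, glue_jar, seat_ring, tape_roll, glue_brush from where it was at the start of the episode above 0.04 m).
Of disc1, disc2, disc3, disc4 only 2 to 4 are there at a start; the rules pass over those that are not, and their reading is None.
At some moment in a run one of disc1, disc2, disc3, disc4 may be knocked a few centimetres aside while the robot is not near it.
It also fails if it takes over 210 s, if anything falls off the work surface, if the arm or the gripper's body presses on something with over 40 N, if the wrist force passes 120 N, or if a joint passes its speed limit or range.

## Robot

A 7-joint arm with a two-finger parallel gripper is mounted at the origin on the work surface. World frame = base frame: x ahead of the robot, y to its left, z up, the work surface at z = 0. Lengths are in m, angles in rad, forces in N, time in s.
With the tool pointing down it reaches from about 0.425 to 0.875 m from the base axis. Payload 4.7 kg.
Tool frame: the origin (TCP) lies between the finger pads; the fingertips stand 14 mm ahead of it and the grasp point (between the pads) lies 5 mm behind it; z points along the fingers, y is the line along which they close (so a half turn about z gives the same grasp; the last joint's range is limited). The gripper opens to 87 mm and grips with 3 to 60 N. Pads are 19 mm wide; open, the fingers measure 117 mm over their backs; the gripper's body (75 mm by 190 mm) begins 51 mm behind the grasp point.
Start: joints at [1.245, 0.321, -0.07, 1.45, 0.023, 1.371, -0.057], TCP at [0.217, -0.613, 0.237] pointing down, gripper open.
Joint ranges: [-2.86, 2.86], [-0.3, 2.09], [-1.38, 1.24], [0.06, 2.45], [-1.56, 4.7], [0.09, 2.05], [-2.69, 2.69]. Speed limits (rad/s): [2.57, 2.57, 3.14, 3.14, 3.14, 3.14, 3.14].

## Interface

Orientations are given as a rotation vector (axis times angle).
In Python, from bench import get_state, get_image, camera_params, close_job gives the robot as it stands. The module is installed in compiled form; this text tells all that it offers.
- The arm moves only by the tool arm_command, never from a script. Its argument "motion" is a list of rows, each a list of 5 numbers: the finger opening in mm, from 0 to 87, then the shift along the tool's x, y, z in mm, then the turn about the tool's z in degrees. In form: [[gripper, x, y, z, spin], ...]. A call has 1 to 5 rows; each row is the pose to reach, as a shift and turn from the pose commanded when the call began, along the tool's axes at that moment; what a row does not reach only later rows make up. A row lasts 1/12 s, in which the tool goes at most 41.7 mm and 7.16 degrees, less where a joint would pass 70% of its speed; a pose out of reach is approached as far as the arm can. A call with a gripper value outside its range is refused whole. The fingers move at their own pace and stop on an object; "newtons" is the grip in N (left out, the last holds). Time passes only in rows, so rows that repeat a pose let the fingers close. It gives the time, the measured TCP pose, the force, the opening and the grip force at its end, in the units of the state.
- get_state(): the state, without advancing time (a new reading comes with each control period).
- get_image(name): name is "scene" or "side" or "wrist"; returns (picture, depth): 384x512x3 uint8, red, green, blue; 384x512 float32, m along the optical axis (not along the pixel's ray), 0 where there is no reading.
- camera_params(name): a dict with "intrinsics" (3x3 intrinsics, pixels), "D" ([k1, k2, p1, p2, k3] as OpenCV has them; the pictures are not rectified), "extrinsics" (4x4, takes a point from camera to world coordinates). Camera axes: x right, y down, z forward; pixel columns grow to the right and rows downward; lengths in m; the calibration is good to about 2 mm. A picture is of the moment at which its call begins: read the wrist's pose just before it. camera_params takes no time and is no camera call; for the wrist camera it gives the pose at the moment of the call.
- close_job(): hands the job in; it is judged then, once.
The state is a dict: "time": time; "joint_positions": joint angles; "qd": joint speeds; "joint_torque": joint torques, N m; "position": TCP position; "tool_rot": TCP orientation; "ft_force": force on the tool from outside, world axes, zero at the start; "torque": the same for the moment, N m; "grip_width": opening from 0.0 (shut) to 1.0 (fully open); "grip_force": force on a finger pad.
Only numpy, scipy, OpenCV 4.12 (cv2) and the standard library are available. Lean on these libraries where they do the work, as an engineer would, in place of code of your own. Each camera call takes 0.05 s, during which the arm holds its last target. There are 200 camera calls.

## Working session

There is one attempt and no reset: what is moved stays moved. The work goes in short steps, Python scripts to look and compute and a tool call to move; the robot and the scene stay as the last step left them, time stands still between calls to the robot, and variables do not carry over. Pictures are saved under pics/ and viewed, at most 15 in all, crops included, and the job is handed in when it is done.

Besides the shell and the picture viewer there is one more tool, called after ">>>" by a JSON object that holds its "api" and its "payload". arm_command: Moves the arm, as the interface text tells. Its arguments: {"type":"object","properties":{"motion":{"type":"array"},"newtons":{"type":"number"}},"required":["motion"]}

```bash
mkdir -p pics
cat > h.py <<'E'
import numpy as np, cv2
from bench import get_state, get_image, camera_params, close_job
from scipy.spatial.transform import Rotation as R
def snap(cam, tag):
    p=camera_params(cam); im,d=get_image(cam)
    cv2.imwrite(f'pics/{tag}.png', im[:,:,::-1]); np.savez(f'{tag}.npz', im=im,d=d,K=p['intrinsics'],D=p['D'],T=p['extrinsics'])
    return im,d
def load(tag): return np.load(f'{tag}.npz')
def ray(z,u,v):
    n=cv2.undistortPoints(np.array([[[u,v]]],float),np.array(z['K']),np.array(z['D'])).ravel()
    return np.array([n[0],n[1],1.])
def pt(z,u,v,r=1):   # world from depth
    u0,v0=int(round(u)),int(round(v)); w=z['d'][v0-r:v0+r+1,u0-r:u0+r+1]; w=w[w>0]
    c=ray(z,u,v)*np.median(w); return (z['T']@np.r_[c,1])[:3]
def ptz(z,u,v,h):    # world on plane z=h
    r=z['T'][:3,:3]@ray(z,u,v); o=z['T'][:3,3]; return o+r*(h-o[2])/r[2]
def cloud(z):
    h,w=z['d'].shape; uu,vv=np.meshgrid(np.arange(w),np.arange(h))
    n=cv2.undistortPoints(np.stack([uu,vv],-1).reshape(-1,1,2).astype(float),np.array(z['K']),np.array(z['D'])).reshape(h,w,2)
    c=np.dstack([n,np.ones((h,w))])*z['d'][...,None]
    P=c@z['T'][:3,:3].T+z['T'][:3,3]; P[z['d']<=0]=np.nan; return P
def proj(z,P):
    Ti=np.linalg.inv(z['T']); return cv2.projectPoints(np.array(P,float).reshape(-1,1,3),cv2.Rodrigues(Ti[:3,:3])[0],Ti[:3,3],np.array(z['K']),np.array(z['D']))[0].reshape(-1,2)
def toolshift(target):  # mm shift along tool axes from current TCP
    s=get_state(); return np.round(1000*R.from_rotvec(s['tool_rot']).as_matrix().T@(np.array(target)-s['position']),1)
E
python3 - <<'E'
from h import *
np.set_printoptions(precision=3,suppress=True)
s=get_state(); print(s)
for c in ['scene','side']:
    snap(c,c+'0'); z=load(c+'0'); print(c,z['T'],z['K'][0,0])
print(R.from_rotvec(s['tool_rot']).as_matrix())
a=cv2.imread('pics/scene0.png');cv2.imwrite('pics/scene0b.png',cv2.resize(a,(800,600),interpolation=cv2.INTER_CUBIC))
E
```

```text
{'time': 0.0, 'joint_positions': array([ 1.245,  0.322, -0.07 ,  1.452,  0.023,  1.371, -0.057]), 'qd': array([-0.001,  0.002, -0.001,  0.002, -0.   , -0.   ,  0.001]), 'joint_torque': array([  0.   , -49.129,  -0.404, -31.253,  -0.064,   0.044,   0.   ]), 'position': array([ 0.216, -0.612,  0.235]), 'tool_rot': array([-3.095, -0.531,  0.001]), 'ft_force': array([-0.15 , -0.673, -0.015]), 'torque': array([ 0.015, -0.036,  0.011]), 'grip_force': 0.0, 'grip_width': 1.0021296650178757}
scene [[ 0.827  0.464 -0.317  0.986]
 [ 0.562 -0.689  0.458 -0.639]
 [-0.006 -0.556 -0.831  1.38 ]
 [ 0.     0.     0.     1.   ]] 450.2298268145272
side [[-0.994 -0.041  0.103  0.471]
 [-0.109  0.537 -0.836  0.854]
 [-0.022 -0.842 -0.539  0.717]
 [ 0.     0.     0.     1.   ]] 352.20570319744354
[[ 0.943  0.333 -0.001]
 [ 0.333 -0.943  0.002]
 [-0.    -0.002 -1.   ]]
```

View pics/scene0b.png

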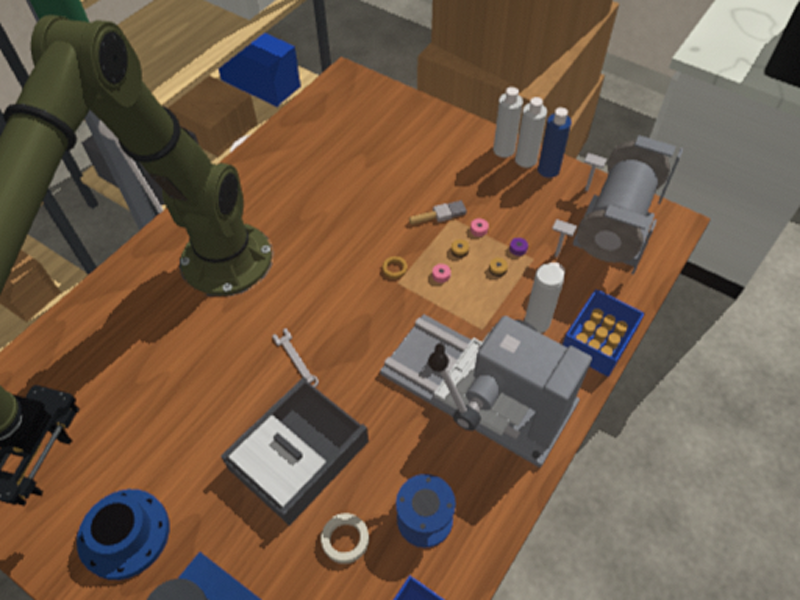

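View pics/side0.png

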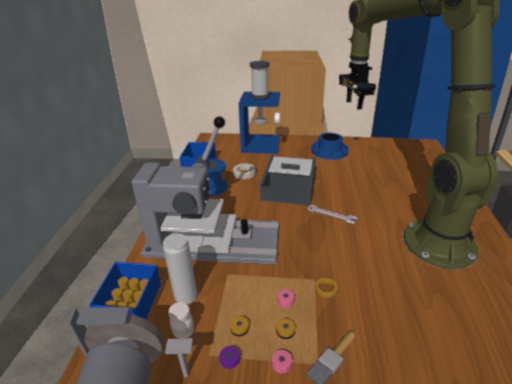

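Run:
```python
from h import *
np.set_printoptions(precision=3,suppress=True)
a=cv2.imread('pics/side0.png')[205:384,100:370];b=cv2.imread('pics/side0.png')[100:270,130:330]
A=cv2.resize(a,(795,527),interpolation=cv2.INTER_CUBIC);cv2.imwrite('pics/side_discs.png',A)
B=cv2.resize(b,(700,595),interpolation=cv2.INTER_CUBIC);cv2.imwrite('pics/side_press.png',B)
c=cv2.imread('pics/scene0.png')[190:340,130:400];cv2.imwrite('pics/scene_press.png',cv2.resize(c,(800,444),interpolation=cv2.INTER_CUBIC))
z=load('side0')
for n,u,v in [('d1',240,325),('d2',286,327),('ring',326,288),('ball',219,122),('knob',244,222),('can',176,240),('jar',180,310)]: print(n,pt(z,u,v),ptz(z,u,v,.02))
z=load('scene0')
for n,u,v in [('d1',498,267),('d2',460,249),('ball',438,355),('can',549,268),('headtop',510,343),('tray',465,365),('grip',287,447),('cover',260,460)]: print(n,pt(z,u/1.5625,v/1.5625),ptz(z,u/1.5625,v/1.5625,.02))
```

```text
d1 [0.574 0.351 0.019] [0.574 0.351 0.02 ]
d2 [0.467 0.347 0.021] [0.467 0.347 0.02 ]
ring [0.366 0.202 0.   ] [0.368 0.22  0.02 ]
ball [ 0.687 -0.101  0.337] [ 0.866 -0.896  0.02 ]
knob [0.603 0.043 0.085] [ 0.616 -0.04   0.02 ]
can [0.729 0.259 0.19 ] [0.812 0.067 0.02 ]
jar [0.706 0.365 0.075] [0.726 0.323 0.02 ]
d1 [0.583 0.334 0.022] [0.582 0.335 0.02 ]
d2 [0.476 0.332 0.018] [0.476 0.331 0.02 ]
ball [ 0.689 -0.118  0.348] [0.595 0.047 0.02 ]
can [0.723 0.271 0.191] [0.686 0.401 0.02 ]
headtop [0.756 0.036 0.237] [0.712 0.164 0.02 ]
tray [0.679 0.015 0.106] [0.658 0.059 0.02 ]
grip [ 0.48  -0.326  0.084] [ 0.455 -0.31   0.02 ]
cover [ 0.446 -0.372  0.066] [ 0.427 -0.363  0.02 ]
```

View pics/side_discs.png

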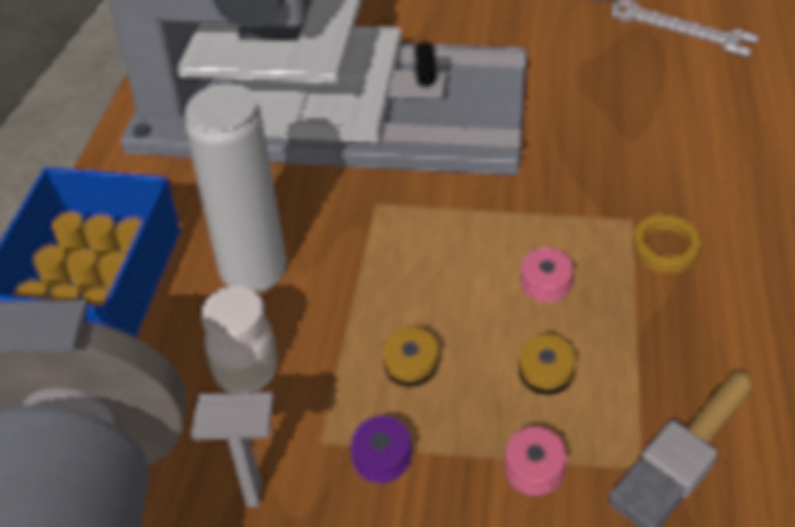

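View pics/side_press.png

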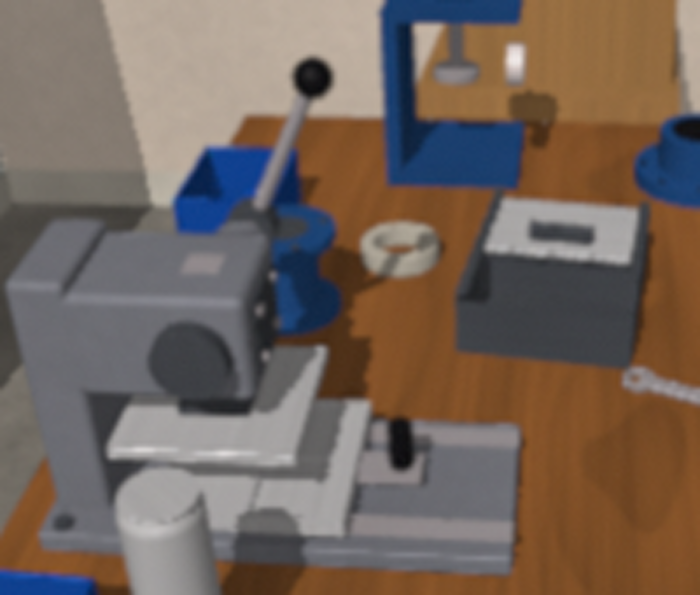

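View pics/scene_press.png

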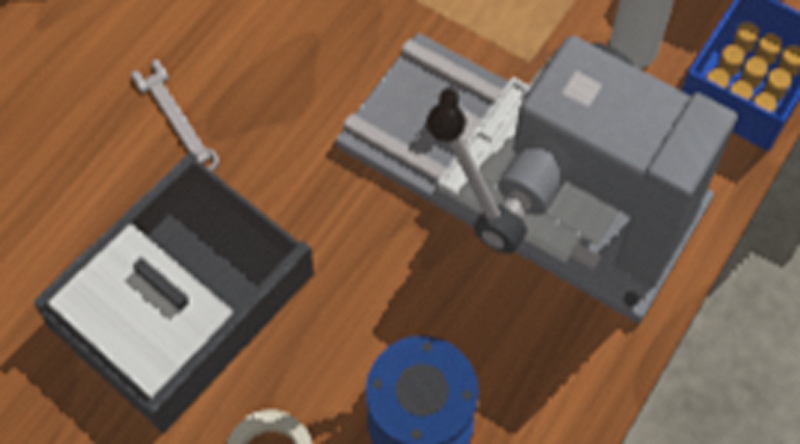

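Run:
```python
from h import *
np.set_printoptions(precision=3,suppress=True)
for c in ['scene0','side0']:
    z=load(c); P=cloud(z); hsv=cv2.cvtColor(z['im'],cv2.COLOR_RGB2HSV).astype(int)
    reg=(P[...,0]>.3)&(P[...,0]<.72)&(P[...,1]>.12)&(P[...,1]<.5)&(P[...,2]>.013)&(P[...,2]<.03)
    n,l,st,ce=cv2.connectedComponentsWithStats(reg.astype(np.uint8))
    print(c)
    for i in range(1,n):
        if st[i,4]>15:
            m=l==i; print('  blob',st[i,4],ce[i],'xyz',np.median(P[m],0),'rgb',np.median(z['im'][m],0),ptz(z,*ce[i],.02))
    def rect(name,xr,yr,zr,extra=None):
        m=(P[...,0]>xr[0])&(P[...,0]<xr[1])&(P[...,1]>yr[0])&(P[...,1]<yr[1])&(P[...,2]>zr[0])&(P[...,2]<zr[1])
        if extra is not None: m&=extra
        nn,ll,ss,cc=cv2.connectedComponentsWithStats(m.astype(np.uint8))
        if nn<2: print(name,'none');return
        i=1+np.argmax(ss[1:,4]); q=P[ll==i]
        r=cv2.minAreaRect((q[:,:2]*1000).astype(np.float32)); print('  ',name,len(q),'c',r[0],'sz',r[1],'ang',r[2],'z',np.median(q[:,2]))
    rect('head',(.6,.95),(-.15,.2),(.225,.245))
    rect('cover',(.3,.6),(-.5,-.2),(.058,.074),z['im'].min(-1)>110)
    rect('boxall',(.3,.7),(-.5,-.1),(.045,.1))
    rect('grip',(.3,.6),(-.5,-.2),(.076,.1))
    rect('base',(.4,.95),(-.2,.2),(.012,.03))
    rect('tray',(.4,.95),(-.2,.2),(.036,.052))
    rect('ball',(.6,.75),(-.2,0),(.3,.36))
    rect('knob',(.5,.7),(-.1,.15),(.06,.09),z['im'].max(-1)<70)
    rect('can',(.6,.8),(.2,.35),(.15,.2)); rect('jar',(.6,.8),(.28,.42),(.06,.085))
    rect('flange?',(.5,.9),(-.5,-.15),(.03,.3))
```

```text
scene0
  blob 209 [282.278 134.766] xyz [0.372 0.416 0.018] rgb [147. 120. 109.] [0.37  0.411 0.02 ]
  blob 81 [306.704 143.654] xyz [0.474 0.427 0.019] rgb [207. 116. 134.] [0.475 0.426 0.02 ]
  blob 80 [294.087 156.9  ] xyz [0.47  0.34  0.019] rgb [178. 134.  67.] [0.469 0.341 0.02 ]
  blob 82 [332.22  155.988] xyz [0.589 0.426 0.019] rgb [107.  55. 122.] [0.589 0.427 0.02 ]
  blob 88 [318.841 168.909] xyz [0.577 0.345 0.019] rgb [178.  134.5  68. ] [0.578 0.344 0.02 ]
  blob 91 [282.352 172.857] xyz [0.472 0.251 0.019] rgb [210. 120. 134.] [0.473 0.251 0.02 ]
  blob 20 [289.55 210.95] xyz [0.585 0.123 0.018] rgb [138.5 116.  105. ] [0.586 0.122 0.02 ]
   head 1959 c (803.7709350585938, 38.52964782714844) sz (192.0259246826172, 113.63360595703125) ang 0.7903546690940857 z 0.23496325113184757
   cover 1698 c (471.7768859863281, -351.32012939453125) sz (119.64629364013672, 159.1833953857422) ang 83.61583709716797 z 0.06784855922495614
   boxall 2957 c (478.000732421875, -303.2066345214844) sz (233.2852325439453, 183.2314453125) ang 83.77210998535156 z 0.06803089742630841
   grip 113 
[... 3000 characters left out ...]
617446
   ball 135 c (686.4382934570312, -107.8235092163086) sz (35.436561584472656, 25.34139060974121) ang 21.006290435791016 z 0.3330598818032277
   knob 65 c (603.6666259765625, 40.39561462402344) sz (18.116226196289062, 18.466136932373047) ang 6.1252121925354 z 0.07589402624388375
   can 655 c (730.2960205078125, 264.61297607421875) sz (57.18476486206055, 58.46696853637695) ang 73.18656921386719 z 0.1836074006510071
   jar 345 c (709.07568359375, 366.0469665527344) sz (46.05878829956055, 46.19783020019531) ang 72.67108154296875 z 0.07524182718325656
   flange? 640 c (540.31201171875, -306.1770935058594) sz (79.86600494384766, 242.2714080810547) ang 0.1433745175600052 z 0.0648599612509857
```

>>> {"api": "arm_command", "payload": {"motion": [[87, 31, -25.5, 0, 3.9], [87, 62, -51, 0, 7.8], [87, 92, -76.5, 0, 11.7], [87, 123, -102, 0, 15.6], [87, 154, -127.6, 0, 19.5]]}}

```text
time: 0.52
position: [0.3197, -0.4393, 0.236]
tool_rot: [-3.141, 0.007, 0.001]
ft_force: [2.0, 0.4, 0.6]
grip_width: 0.997
grip_force: 0.0
```

>>> {"api": "arm_command", "payload": {"motion": [[70, 19, -32, 0, 0], [70, 38, -64, 0, 0], [70, 57, -96, 0, 0], [70, 76, -128, 0, 0], [70, 95, -160, 0, 0]]}}

```text
time: 0.93
position: [0.4147, -0.2794, 0.2363]
tool_rot: [3.142, -0.001, -0.001]
ft_force: [-0.3, -1.0, 0.1]
grip_width: 0.815
grip_force: 0.0
```

>>> {"api": "arm_command", "payload": {"motion": [[60, 19, -32, 0, 0], [60, 38, -64, 0, 0], [60, 57, -96, 0, 0], [60, 76, -128, 0, 0], [60, 95, -160, 0, 0]]}}

```text
time: 1.35
position: [0.5098, -0.1197, 0.2364]
tool_rot: [3.141, -0.001, -0.0]
ft_force: [1.0, 0.1, 1.1]
grip_width: 0.69
grip_force: 0.0
```

>>> {"api": "arm_command", "payload": {"motion": [[60, 19, -32, 5, 0], [60, 38, -64, 10, 0], [60, 57, -96, 20, 0], [60, 76, -128, 28, 0], [60, 95, -160, 35, 0]]}}

```text
time: 1.77
position: [0.6048, 0.04, 0.2005]
tool_rot: [3.141, -0.002, -0.001]
ft_force: [0.9, -0.1, 0.2]
grip_width: 0.691
grip_force: 0.0
```

Run:
```python
from h import *
np.set_printoptions(precision=3,suppress=True)
snap('wrist','w1'); s=get_state(); print(s['time'],s['position'],R.from_rotvec(s['tool_rot']).as_matrix(),s['grip_width'],s['ft_force'])
print(load('w1')['T'],load('w1')['K'][0,0])
```

```text
1.8167 [0.606 0.049 0.199] [[ 1.     0.008 -0.   ]
 [ 0.008 -1.     0.008]
 [-0.    -0.008 -1.   ]] 0.6869749763049766 [1.627 6.25  0.074]
[[-0.    -0.96  -0.28   0.682]
 [-1.     0.     0.     0.04 ]
 [-0.     0.28  -0.96   0.348]
 [ 0.     0.     0.     1.   ]] 312.82760207813277
```

View pics/w1.png

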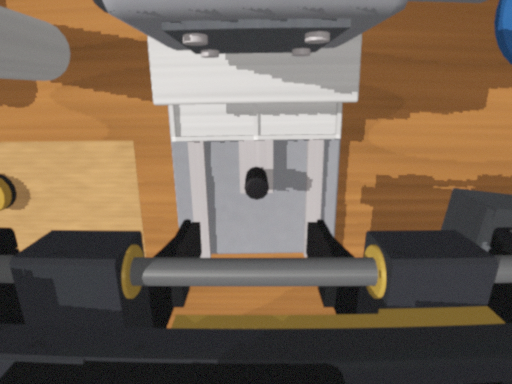

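Run:
```python
from h import *
np.set_printoptions(precision=3,suppress=True)
s=get_state(); print(s['position'],s['ft_force'])
z=load('w1')
print('knob',ptz(z,257,174,.084),pt(z,257,174))
for u,v,h in [(172,138,.045),(340,137,.045),(154,102,.1),(357,99,.1)]: print(ptz(z,u,v,h),pt(z,u,v-2,1))
snap('wrist','w2'); 
P=cloud(load('w2')); m=(P[...,2]>.078)&(P[...,2]<.09)&(P[...,0]<.66)&(P[...,0]>.55)&(abs(P[...,1]-.04)<.03); print(np.median(P[m],0),m.sum(),get_state()['position'])
z=load('w2'); m=(P[...,2]>.036)&(P[...,2]<.05)&(abs(P[...,1]-.04)<.09)&(P[...,0]>.55); q=P[m]; print(np.percentile(q[:,0],[.5,2,5,50]),np.percentile(q[:,1],[0.5,99.5]))
```

```text
[0.606 0.049 0.199] [1.627 6.25  0.074]
knob [0.617 0.037 0.084] [0.615 0.037 0.076]
[0.643 0.119 0.045] [0.645 0.119 0.046]
[ 0.644 -0.044  0.045] [ 0.641 -0.056  0.001]
[0.678 0.117 0.1  ] [0.68  0.115 0.107]
[ 0.681 -0.04   0.1  ] [ 0.682 -0.037  0.107]
[0.605 0.038 0.084] 462 [0.605 0.047 0.199]
[0.59  0.602 0.614 0.655] [-0.042  0.12 ]
```

>>> {"api": "arm_command", "payload": {"motion": [[60, 0, 1, 20, 0], [60, 0, 2, 50, 0], [60, 0, 2, 85, 0], [60, 0, 2, 115, 0], [60, 0, 2, 135, 0]]}}

```text
time: 2.28
position: [0.6022, 0.0354, 0.063]
tool_rot: [3.141, -0.002, -0.007]
ft_force: [-0.1, -1.2, 0.5]
grip_width: 0.689
grip_force: 0.0
```

>>> {"api": "arm_command", "payload": {"motion": [[60, 0, 0, 0, 0], [20, 0, 0, 0, 0], [10, 0, 0, 0, 0], [10, 0, 0, 0, 0], [10, 0, 0, 0, 0]], "newtons": 25}}

```text
time: 2.7
position: [0.6059, 0.0366, 0.0686]
tool_rot: [3.141, -0.001, 0.005]
ft_force: [0.3, 0.2, 0.3]
grip_width: 0.473
grip_force: 0.0
```

>>> {"api": "arm_command", "payload": {"motion": [[10, 0, 0, 0, 0], [10, -5, 0, 0, 0], [10, -12, 0, 0, 0], [10, -20, 0, 0, 0], [10, -28, 0.5, 0, 0]]}}

```text
time: 3.12
position: [0.5764, 0.0371, 0.0671]
tool_rot: [-3.141, 0.0, -0.003]
ft_force: [2.7, 2.5, 1.1]
grip_width: 0.242
grip_force: 25.0
```

>>> {"api": "arm_command", "payload": {"motion": [[10, -18, 0.3, 0, 0], [10, -36, 0.7, 0, 0], [10, -54, 1, 0, 0], [10, -72, 1.3, 0, 0], [10, -88, 1.6, 0, 0]]}}

```text
time: 3.53
position: [0.4877, 0.0358, 0.067]
tool_rot: [-3.141, -0.0, -0.003]
ft_force: [2.0, 4.3, 2.5]
grip_width: 0.243
grip_force: 25.0
```

>>> {"api": "arm_command", "payload": {"motion": [[10, -6, 0, 0, 0], [10, -10, 0, 0, 0], [10, -14, 0, 0, 0], [10, -16, 0, 0, 0], [10, -16, 0, 0, 0]]}}

```text
time: 3.95
position: [0.4726, 0.0355, 0.067]
tool_rot: [-3.141, 0.0, -0.001]
ft_force: [-0.4, 4.5, 6.1]
grip_width: 0.241
grip_force: 25.0
```

Run:
```python
from h import *
np.set_printoptions(precision=3,suppress=True)
snap('wrist','w3'); snap('side','side1');s=get_state(); print(s['position'],s['ft_force'],s['grip_width'])
P=cloud(load('side1'));m=(P[...,2]>.036)&(P[...,2]<.05)&(abs(P[...,1]-.04)<.09)&(P[...,0]>.4)&(P[...,0]<.72)
im=load('side1')['im']; m&=im.min(-1)>90
q=P[m]; print(m.sum(),np.percentile(q[:,0],[.5,2,50,98,99.5]),np.percentile(q[:,1],[0.5,99.5]))
```

```text
[0.473 0.036 0.067] [-0.937  5.116  6.606] 0.23978441703103232
2126 [0.475 0.499 0.597 0.681 0.683] [-0.046  0.121]
```

View pics/w3.png

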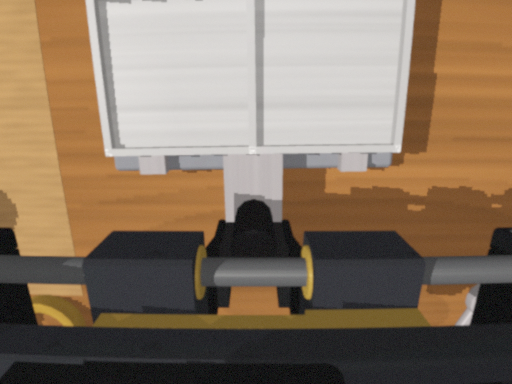

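>>> {"api": "arm_command", "payload": {"motion": [[60, 0, 0, 0, 0], [60, 0, 0, 0, 0], [60, 0, 0, 0, 0], [60, 0, 0, -20, 0], [60, 0, 0, -50, 0]]}}

```text
time: 4.47
position: [0.4693, 0.0334, 0.1139]
tool_rot: [-3.142, 0.002, 0.013]
ft_force: [0.9, -0.1, 0.7]
grip_width: 0.538
grip_force: 0.0
```

>>> {"api": "arm_command", "payload": {"motion": [[60, 0, -10, -35, 0], [60, -5, -40, -60, 0], [60, -10, -78, -80, 0], [60, -15, -116, -83, 0], [60, -20, -154, -83, 0]]}}

```text
time: 4.88
position: [0.4534, 0.1893, 0.2013]
tool_rot: [3.141, -0.005, 0.005]
ft_force: [2.0, 1.1, 0.1]
grip_width: 0.686
grip_force: 0.0
```

>>> {"api": "arm_command", "payload": {"motion": [[60, -3, -40, 0, 0], [60, -6, -80, 0, 0], [60, -10, -120, 0, 0], [60, -13, -145, 0, 0], [60, -13, -155, 0, 0]]}}

```text
time: 5.3
position: [0.4376, 0.3474, 0.199]
tool_rot: [-3.14, -0.008, 0.003]
ft_force: [0.2, -0.7, 0.2]
grip_width: 0.69
grip_force: 0.0
```

>>> {"api": "arm_command", "payload": {"motion": [[65, 0, 0, 0, 0], [65, 0, 0, 0, 0], [65, 0, 0, 0, 0]]}}

```text
time: 5.55
position: [0.4407, 0.3411, 0.1989]
tool_rot: [3.139, -0.005, -0.001]
ft_force: [-0.2, 0.2, 0.1]
grip_width: 0.742
grip_force: 0.0
```

```bash
cat > blobs.py <<'E'
from h import *
import sys
np.set_printoptions(precision=4,suppress=True)
def blobs(tag,zlo,zhi,box):
    z=load(tag);P=cloud(z); x0,x1,y0,y1=box
    m=(P[...,2]>zlo)&(P[...,2]<zhi)&(P[...,0]>x0)&(P[...,0]<x1)&(P[...,1]>y0)&(P[...,1]<y1)
    n,l,st,ce=cv2.connectedComponentsWithStats(m.astype(np.uint8))
    for i in range(1,n):
        if st[i,4]>60:
            q=P[l==i]; (c,r)=cv2.minEnclosingCircle((q[:,:2]*1000).astype(np.float32)); print(st[i,4],ce[i].round(),'ctr',np.round(c,1),'r',round(r,1),'z',np.median(q[:,2]).round(4),'rgb',np.median(z['im'][l==i],0))
E
python3 - <<'E'
from blobs import *
snap('wrist','w4'); print(get_state()['position'],load('w4')['T'][:3,3],get_state()['ft_force'])
blobs('w4',.014,.027,(.3,.68,.2,.5))
E
```

```text
[0.4408 0.3411 0.1991] [0.5178 0.3415 0.3468] [-0.3922  0.0828  0.0659]
1765 [160.  23.] ctr [587.2 431.1] r 22.2 z 0.0199 rgb [149.  80. 175.]
1756 [246.  34.] ctr [577.  348.1] r 22.3 z 0.0199 rgb [209. 171.  80.]
1382 [169. 140.] ctr [473.6 430.4] r 22.3 z 0.0198 rgb [233. 152. 176.]
1366 [335. 141.] ctr [472.4 254.3] r 22.2 z 0.0197 rgb [232. 150. 175.]
1369 [249. 145.] ctr [468.4 345.2] r 22.2 z 0.0198 rgb [204. 167.  77.]
2027 [174. 222.] ctr [367.6 417.7] r 64.6 z 0.0176 rgb [153. 148. 149.]
```

View pics/w4.png

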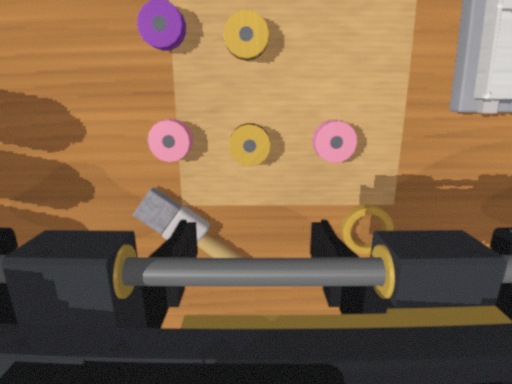

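>>> {"api": "arm_command", "payload": {"motion": [[65, 10, -2, 30, 0], [65, 20, -4, 70, 0], [65, 28, -4, 110, 0], [65, 28, -4, 145, 0], [65, 28, -4, 165, 0]]}}

```text
time: 6.02
position: [0.4674, 0.3432, 0.0302]
tool_rot: [3.137, -0.007, -0.006]
ft_force: [-0.1, 0.2, 0.4]
grip_width: 0.746
grip_force: 0.0
```

>>> {"api": "arm_command", "payload": {"motion": [[65, 0, 0, 8, 0], [65, 0, 0, 12, 0], [40, 0, 0, 12, 0], [40, 0, 0, 12, 0], [40, 0, 0, 12, 0]], "newtons": 20}}

```text
time: 6.43
position: [0.469, 0.3483, 0.0245]
tool_rot: [-3.14, 0.001, -0.005]
ft_force: [-0.8, -0.3, 0.1]
grip_width: 0.599
grip_force: 0.0
```

>>> {"api": "arm_command", "payload": {"motion": [[40, 0, 0, 0, 0], [40, 0, 0, 0, 0], [40, 0, 0, 0, 0], [40, 0, 0, 0, 0]]}}

```text
time: 6.77
position: [0.4687, 0.3476, 0.024]
tool_rot: [3.141, -0.001, 0.003]
ft_force: [-0.5, -2.5, 5.9]
grip_width: 0.506
grip_force: 20.0
```

>>> {"api": "arm_command", "payload": {"motion": [[40, 0, 0, -30, 0], [40, 0, 0, -70, 0], [40, 10, 30, -95, 0], [40, 22, 67, -100, 0], [40, 34, 104, -100, 0]]}}

```text
time: 7.18
position: [0.503, 0.2448, 0.1257]
tool_rot: [-3.139, -0.005, -0.009]
ft_force: [0.3, -0.3, -2.3]
grip_width: 0.509
grip_force: 20.0
```

>>> {"api": "arm_command", "payload": {"motion": [[40, 12, 36, 0, 0], [40, 24, 73, 0, 0], [40, 36, 110, 0, 0], [40, 48, 140, 0, 0], [40, 55, 167, 0, 0]]}}

```text
time: 7.6
position: [0.5576, 0.0735, 0.1227]
tool_rot: [3.141, -0.005, 0.002]
ft_force: [0.6, -0.2, -0.3]
grip_width: 0.507
grip_force: 20.0
```

>>> {"api": "arm_command", "payload": {"motion": [[40, 0, 0, 0, 0], [40, 0, 0, 0, 0]]}}

```text
time: 7.77
position: [0.5569, 0.0743, 0.1224]
tool_rot: [3.141, -0.008, -0.0]
ft_force: [-0.7, -0.2, -0.7]
grip_width: 0.507
grip_force: 20.0
```

Run:
```python
from h import *
np.set_printoptions(precision=4,suppress=True)
z=load('w3')
for p in [(109,153),(251,151),(400,150),(93,0),(410,0)]: print('w3',ptz(z,*p,.045))
snap('scene','scene2'); s=get_state(); print(s['position'],s['grip_width'])
c=cv2.imread('pics/scene2.png')[180:300,200:380]; cv2.imwrite('pics/sc2.png',cv2.resize(c,(720,480),interpolation=cv2.INTER_CUBIC))
P=cloud(load('scene2'));m=(P[...,2]>.036)&(P[...,2]<.05)&(abs(P[...,1]-.04)<.09)&(P[...,0]>.4)&(P[...,0]<.72)&(load('scene2')['im'].min(-1)>90)
q=P[m]; print(m.sum(),np.percentile(q[:,0],[.5,2,50,98,99.5]),np.percentile(q[:,1],[0.5,99.5]))
```

```text
w3 [0.52   0.1161 0.045 ]
w3 [0.521  0.0372 0.045 ]
w3 [ 0.5218 -0.0452  0.045 ]
w3 [0.5972 0.1157 0.045 ]
w3 [ 0.5971 -0.0417  0.045 ]
[0.5564 0.0766 0.1225] 0.5040037906090866
1364 [0.4697 0.4941 0.5869 0.6657 0.6792] [-0.0476  0.1186]
```

View pics/sc2.png

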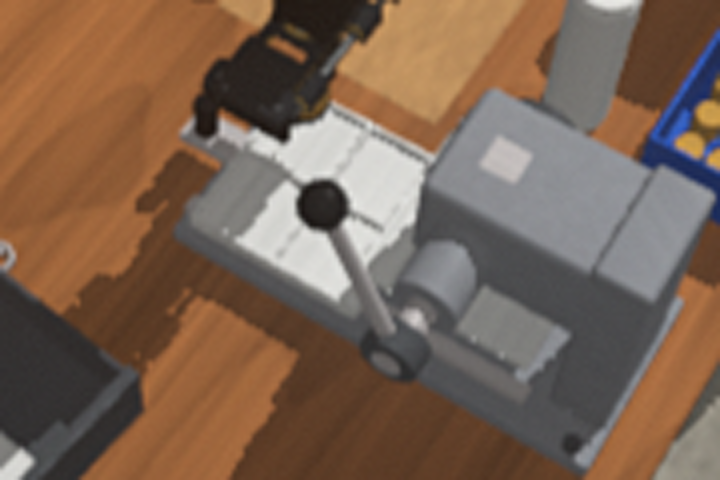

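>>> {"api": "arm_command", "payload": {"motion": [[40, 3, 0, 20, 0], [40, 5, 0, 40, 0], [40, 5, 0, 52, 0], [40, 5, 0, 57, 0], [40, 5, 0, 58, 0]]}}

```text
time: 8.23
position: [0.561, 0.0782, 0.0643]
tool_rot: [-3.141, -0.003, 0.001]
ft_force: [-0.3, 0.4, -0.2]
grip_width: 0.507
grip_force: 20.0
```

>>> {"api": "arm_command", "payload": {"motion": [[60, 0, 0, 0, 0], [60, 0, 0, 0, 0], [60, 0, 0, 0, 0], [60, 0, 0, 0, 0], [60, 0, 0, -25, 0]]}}

```text
time: 8.65
position: [0.5584, 0.0757, 0.086]
tool_rot: [3.141, -0.001, -0.012]
ft_force: [-1.0, -1.2, -0.6]
grip_width: 0.68
grip_force: 0.0
```

>>> {"api": "arm_command", "payload": {"motion": [[65, 0, 0, -35, 0], [65, 0, -35, -50, 0], [65, 0, -75, -55, 0], [65, 0, -115, -55, 0], [65, 0, -150, -55, 0]]}}

```text
time: 9.07
position: [0.5619, 0.229, 0.1461]
tool_rot: [-3.141, 0.001, -0.004]
ft_force: [0.2, -0.4, 0.1]
grip_width: 0.749
grip_force: 0.0
```

>>> {"api": "arm_command", "payload": {"motion": [[65, 0, -40, 0, 0], [65, 5, -80, 0, 0], [65, 10, -110, 0, 0], [65, 14, -120, 0, 0], [65, 14, -120, 0, 0]]}}

```text
time: 9.48
position: [0.5747, 0.3506, 0.1446]
tool_rot: [-3.139, -0.007, 0.001]
ft_force: [-1.0, -0.1, 0.3]
grip_width: 0.744
grip_force: 0.0
```

Run:
```python
from blobs import *
snap('wrist','w5'); snap('side','side2'); s=get_state(); print(s['position'],s['ft_force'])
blobs('w5',.014,.027,(.3,.68,.2,.5)); blobs('side2',.054,.067,(.5,.68,-.06,.14)); blobs('side2',.014,.027,(.4,.64,.2,.5))
```

```text
[0.5759 0.3456 0.1443] [-0.7639 -1.1055 -1.107 ]
112 [115.  70.] ctr [674.6 471.8] r 10.5 z 0.0201 rgb [114. 110. 108.]
1841 [165. 170.] ctr [587.1 431.3] r 22.4 z 0.0198 rgb [145.  73. 172.]
1802 [257. 181.] ctr [577.  347.8] r 22.1 z 0.0198 rgb [206. 168.  78.]
119 [188. 291.] ctr [460.6 417.3] r 11.3 z 0.0198 rgb [229. 148. 170.]
71 [260. 237.] ctr [554.3  78.9] r 21.8 z 0.0608 rgb [101.  76.  31.]
219 [285. 296.] ctr [472.3 253.8] r 22.8 z 0.0208 rgb [208. 106. 134.]
253 [239. 324.] ctr [576.  346.7] r 23.1 z 0.0205 rgb [167. 124.  44.]
322 [229. 356.] ctr [587.3 430.9] r 22.7 z 0.0204 rgb [ 99.  42. 129.]
323 [281. 360.] ctr [473.1 429.2] r 22.7 z 0.0206 rgb [207. 105. 134.]
109 [313. 372.] ctr [401.2 451. ] r 19.9 z 0.0181 rgb [105. 103. 109.]
```

>>> {"api": "arm_command", "payload": {"motion": [[65, 1, -1, 35, 0], [65, 1, -1, 70, 0], [65, 1, -1, 100, 0], [65, 1, -1, 115, 0], [65, 1, -1, 121, 0]]}}

```text
time: 10.0
position: [0.576, 0.3436, 0.0205]
tool_rot: [3.138, -0.005, -0.006]
ft_force: [0.7, 0.6, 0.2]
grip_width: 0.746
grip_force: 0.0
```

>>> {"api": "arm_command", "payload": {"motion": [[65, 0, 0, 0, 0], [40, 0, 0, 0, 0], [40, 0, 0, 0, 0], [40, 0, 0, 0, 0], [40, 0, 0, 0, 0]]}}

```text
time: 10.42
position: [0.5775, 0.3481, 0.0252]
tool_rot: [-3.141, 0.001, -0.004]
ft_force: [0.4, 0.0, 1.0]
grip_width: 0.528
grip_force: 0.0
```

>>> {"api": "arm_command", "payload": {"motion": [[40, 0, 0, 0, 0], [40, 0, 0, 0, 0], [40, 0, 0, 0, 0]]}}

```text
time: 10.67
position: [0.5774, 0.3479, 0.0249]
tool_rot: [-3.141, 0.001, -0.003]
ft_force: [-0.3, -1.5, 6.2]
grip_width: 0.51
grip_force: 20.0
```

>>> {"api": "arm_command", "payload": {"motion": [[40, 0, 0, -30, 0], [40, 0, 0, -70, 0], [40, 0, 30, -97, 0], [40, -2, 67, -100, 0], [40, -4, 105, -100, 0]]}}

```text
time: 11.08
position: [0.5732, 0.2439, 0.126]
tool_rot: [-3.139, -0.005, -0.006]
ft_force: [1.2, -0.9, -2.8]
grip_width: 0.509
grip_force: 20.0
```

>>> {"api": "arm_command", "payload": {"motion": [[40, -2, 40, 0, 0], [40, -4, 80, 0, 0], [40, -6, 120, 0, 0], [40, -8, 160, 0, 0], [40, -10, 200, 0, 0]]}}

```text
time: 11.5
position: [0.5616, 0.0406, 0.1231]
tool_rot: [3.141, -0.0, -0.001]
ft_force: [1.4, 0.3, -2.7]
grip_width: 0.507
grip_force: 20.0
```

>>> {"api": "arm_command", "payload": {"motion": [[40, 0, 25, 0, 0], [40, 0, 44, 0, 0], [40, 0, 44, 0, 0], [40, 0, 44, 0, 0]]}}

```text
time: 11.83
position: [0.5621, -0.003, 0.1231]
tool_rot: [3.141, -0.006, -0.001]
ft_force: [0.5, 0.5, -2.4]
grip_width: 0.512
grip_force: 20.0
```

>>> {"api": "arm_command", "payload": {"motion": [[40, 0, 0, 20, 0], [40, 0, 0, 40, 0], [40, 0, 0, 52, 0], [40, 0, 0, 57, 0], [40, 0, 0, 58, 0]]}}

```text
time: 12.25
position: [0.5624, 0.0001, 0.0652]
tool_rot: [-3.141, -0.002, 0.001]
ft_force: [0.1, 0.1, -1.5]
grip_width: 0.508
grip_force: 20.0
```

>>> {"api": "arm_command", "payload": {"motion": [[60, 0, 0, 0, 0], [60, 0, 0, 0, 0], [60, 0, 0, 0, 0], [60, 0, 0, 0, 0], [60, 0, 0, -25, 0]]}}

```text
time: 12.67
position: [0.5593, -0.0019, 0.0871]
tool_rot: [-3.141, 0.001, 0.012]
ft_force: [-0.8, -1.2, -0.2]
grip_width: 0.68
grip_force: 0.0
```

>>> {"api": "arm_command", "payload": {"motion": [[60, 0, 0, -30, 0], [60, -20, -10, -65, 0], [60, -45, -25, -90, 0], [60, -70, -40, -90, 0], [60, -90, -40, -90, 0]]}}

```text
time: 13.08
position: [0.4723, 0.0424, 0.1827]
tool_rot: [-3.141, -0.006, -0.006]
ft_force: [-0.4, -0.0, -1.3]
grip_width: 0.69
grip_force: 0.0
```

>>> {"api": "arm_command", "payload": {"motion": [[0, 0, 0, 0, 0], [0, 0, 0, 0, 0], [0, 0, 0, 0, 0]]}}

```text
time: 13.33
position: [0.4733, 0.0381, 0.181]
tool_rot: [3.141, -0.002, 0.002]
ft_force: [0.5, 0.3, 0.8]
grip_width: 0.54
grip_force: 0.0
```

Run:
```python
from blobs import *
snap('wrist','w6'); s=get_state(); print(s['position'],s['ft_force'])
blobs('w6',.053,.067,(.5,.68,-.06,.14)); z=load('w6')
P=cloud(z); q=P[(P[...,2]>.036)&(P[...,2]<.048)&(abs(P[...,1]-.04)<.09)&(P[...,0]>.4)&(z['im'].min(-1)>150)];print(np.percentile(q[:,0],[.5,1,3,99]),np.percentile(q[:,1],[.5,99.5]))
```

```text
[0.4734 0.0382 0.1808] [0.9731 0.5112 0.3227]
2285 [205.  83.] ctr [561.4  78.3] r 22.1 z 0.0598 rgb [204. 166.  76.]
2280 [299.  82.] ctr [562.4   0.2] r 22.1 z 0.0598 rgb [203. 166.  76.]
[0.483  0.4929 0.5036 0.629 ] [-0.0437  0.1188]
```

View pics/w6.png

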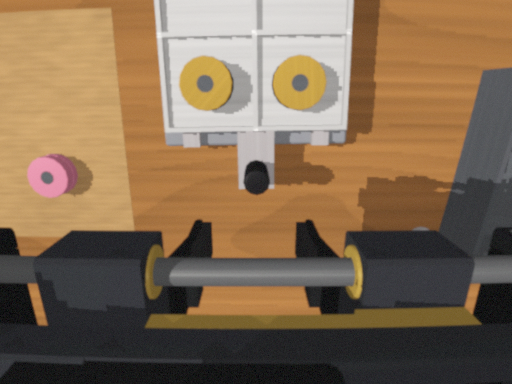

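>>> {"api": "arm_command", "payload": {"motion": [[0, -15, 2, 0, 0], [0, -30, 3, 0, 0], [0, -30, 3, 30, 0], [0, -30, 3, 60, 0], [0, -30, 3, 90, 0]]}}

```text
time: 13.8
position: [0.4438, 0.0353, 0.09]
tool_rot: [3.142, -0.002, 0.004]
ft_force: [0.4, -0.9, -0.3]
grip_width: 0.121
grip_force: 0.0
```

>>> {"api": "arm_command", "payload": {"motion": [[0, 0, 0, 15, 0], [0, 0, 0, 25, 0], [0, 0, 0, 25, 0], [0, 5, 0, 25, 0], [0, 10, 0, 25, 0]]}}

```text
time: 14.22
position: [0.4542, 0.0356, 0.0666]
tool_rot: [3.142, -0.001, 0.003]
ft_force: [0.2, 0.7, -0.2]
grip_width: 0.007
grip_force: 0.0
```

>>> {"api": "arm_command", "payload": {"motion": [[0, 8, 0, 0, 0], [0, 18, 0, 0, 0], [0, 28, -0.5, 0, 0], [0, 38, -0.7, 0, 0], [0, 50, -1, 0, 0]]}}

```text
time: 14.63
position: [0.5034, 0.0362, 0.0661]
tool_rot: [3.141, -0.002, -0.001]
ft_force: [-2.5, -0.5, 2.0]
grip_width: 0.005
grip_force: 1.5
```

>>> {"api": "arm_command", "payload": {"motion": [[0, 12, 0, 0, 0], [0, 24, -0.5, 0, 0], [0, 36, -0.7, 0, 0], [0, 48, -0.9, 0, 0], [0, 60, -1, 0, 0]]}}

```text
time: 15.05
position: [0.5638, 0.0372, 0.066]
tool_rot: [3.141, -0.002, -0.0]
ft_force: [-2.6, 0.5, 2.2]
grip_width: 0.004
grip_force: 1.5
```

>>> {"api": "arm_command", "payload": {"motion": [[0, 10, 0, 0, 0], [0, 20, -0.5, 0, 0], [0, 28, -0.5, 0, 0], [0, 36, -0.7, 0, 0], [0, 40, -0.7, 0, 0]]}}

```text
time: 15.47
position: [0.6039, 0.038, 0.0656]
tool_rot: [-3.142, 0.001, -0.001]
ft_force: [-2.2, -0.6, -0.2]
grip_width: 0.002
grip_force: 1.1
```

>>> {"api": "arm_command", "payload": {"motion": [[0, 3, 0, 0, 0], [0, 6, 0, 0, 0], [0, 9, 0, 0, 0], [0, 12, 0, 0, 0], [0, 12, 0, 0, 0]]}}

```text
time: 15.88
position: [0.614, 0.0382, 0.0654]
tool_rot: [3.141, -0.001, -0.003]
ft_force: [-4.2, -1.1, 3.4]
grip_width: 0.007
grip_force: 2.2
```

>>> {"api": "arm_command", "payload": {"motion": [[0, 2, 0, 0, 0], [0, 4, 0, 0, 0], [0, 6, 0, 0, 0], [0, 6, 0, 0, 0]]}}

```text
time: 16.22
position: [0.6141, 0.0382, 0.0652]
tool_rot: [3.138, 0.0, -0.023]
ft_force: [-21.4, -2.7, 16.0]
grip_width: 0.009
grip_force: 10.7
```

>>> {"api": "arm_command", "payload": {"motion": [[0, -8, 0, 0, 0], [0, -20, 0, 0, 0], [0, -30, 0, -20, 0], [0, -35, 0, -58, 0], [0, -38, 0, -98, 0]]}}

```text
time: 16.63
position: [0.5811, 0.0385, 0.163]
tool_rot: [-3.141, -0.001, 0.004]
ft_force: [0.9, -0.5, 0.5]
grip_width: 0.003
grip_force: 0.0
```

>>> {"api": "arm_command", "payload": {"motion": [[60, 0, 0, -40, 0], [60, 0, 0, -80, 0], [60, 0, 0, -120, 0], [60, 0, 10, -158, 0], [60, 0, 25, -193, 0]]}}

```text
time: 17.05
position: [0.583, 0.0157, 0.3598]
tool_rot: [-3.141, -0.006, -0.007]
ft_force: [1.7, -0.0, 0.7]
grip_width: 0.298
grip_force: 0.0
```

>>> {"api": "arm_command", "payload": {"motion": [[60, 0, 30, -20, 0], [60, 5, 65, -30, 0], [60, 10, 100, -30, 0], [60, 12, 125, -30, 0], [60, 12, 129, -30, 0]]}}

```text
time: 17.47
position: [0.5952, -0.1232, 0.386]
tool_rot: [3.139, -0.015, 0.002]
ft_force: [-0.4, -0.7, -0.8]
grip_width: 0.651
grip_force: 0.0
```

>>> {"api": "arm_command", "payload": {"motion": [[60, 0, 0, 0, 0], [60, 0, 0, 0, 0], [60, 0, 0, 0, 0]]}}

```text
time: 17.72
position: [0.5947, -0.1133, 0.3868]
tool_rot: [-3.141, -0.004, -0.002]
ft_force: [0.9, -0.3, 0.9]
grip_width: 0.685
grip_force: 0.0
```

Run:
```python
from blobs import *
snap('wrist','w7'); s=get_state(); print(s['position'],s['ft_force'])
z=load('w7');P=cloud(z); m=(P[...,2]>.31)&(P[...,2]<.36)&(P[...,0]>.64)&(abs(P[...,1]+.115)<.05); q=P[m]
A=np.c_[2*q,np.ones(len(q))]; c=np.linalg.lstsq(A,(q**2).sum(1),rcond=None)[0]; print(len(q),'sphere',c[:3],np.sqrt(c[3]+c[:3]@c[:3]),q.max(0),q.min(0))
snap('side','side3');P=cloud(load('side3'));im=load('side3')['im'];m=(P[...,2]>.036)&(P[...,2]<.05)&(abs(P[...,1]-.04)<.09)&(P[...,0]>.5)&(im.min(-1)>90);q=P[m];print(np.percentile(q[:,0],[.5,2,5]))
m=(P[...,2]>.076)&(P[...,2]<.09)&(P[...,0]<.68)&(P[...,0]>.55)&(abs(P[...,1]-.04)<.03)&(im.max(-1)<80); print('knob',P[m].mean(0) if m.any() else 0,m.sum())
```

```text
[ 0.5947 -0.1132  0.3869] [0.4303 1.0309 0.7325]
2790 sphere [ 0.6896 -0.116   0.3304] 0.017552821634286585 [ 0.7069 -0.0981  0.3492] [ 0.6718 -0.1338  0.3285]
[0.6189 0.623  0.6405]
knob [0.6352 0.0409 0.0846] 40
```

>>> {"api": "arm_command", "payload": {"motion": [[60, 35, 2, 0, 0], [60, 70, 3, 0, 0], [60, 90, 3, 0, 0], [60, 95, 3, 10, 0], [60, 95, 3, 25, 0]]}}

```text
time: 18.23
position: [0.6911, -0.1165, 0.3611]
tool_rot: [-3.14, -0.004, -0.003]
ft_force: [-0.2, 0.5, -0.3]
grip_width: 0.693
grip_force: 0.0
```

>>> {"api": "arm_command", "payload": {"motion": [[60, 0, 0, 15, 0], [60, 0, 0, 30, 0], [60, 0, 0, 36, 0], [60, 0, 0, 36, 0], [60, 0, 0, 36, 0]]}}

```text
time: 18.65
position: [0.689, -0.1185, 0.326]
tool_rot: [3.141, -0.0, -0.0]
ft_force: [0.0, 0.3, -0.1]
grip_width: 0.685
grip_force: 0.0
```

>>> {"api": "arm_command", "payload": {"motion": [[25, 0, 0, 0, 0], [25, 0, 0, 0, 0], [25, 0, 0, 0, 0], [25, 0, 0, 0, 0], [25, 0, 0, 0, 0]], "newtons": 60}}

```text
time: 19.07
position: [0.6897, -0.1163, 0.3262]
tool_rot: [-3.138, -0.002, -0.001]
ft_force: [0.7, -0.8, 2.1]
grip_width: 0.393
grip_force: 34.7
```

>>> {"api": "arm_command", "payload": {"motion": [[25, 0, 0, 0, 0], [25, 0, 0, 0, 0], [25, 0, 0, 0, 0]]}}

```text
time: 19.32
position: [0.6897, -0.1164, 0.3261]
tool_rot: [-3.139, -0.003, -0.001]
ft_force: [0.3, 5.8, 2.2]
grip_width: 0.385
grip_force: 60.0
```

>>> {"api": "arm_command", "payload": {"motion": [[25, -7.5, 0.1, 3.7, 0], [25, -14.8, 0.3, 7.9, 0], [25, -21.9, 0.4, 12.4, 0], [25, -28.7, 0.5, 17.2, 0], [25, -35.2, 0.7, 22.4, 0]]}}

```text
time: 19.73
position: [0.6586, -0.1169, 0.3074]
tool_rot: [-3.14, -0.003, -0.023]
ft_force: [8.1, 5.3, 10.8]
grip_width: 0.389
grip_force: 60.1
```

>>> {"api": "arm_command", "payload": {"motion": [[25, -6.3, 0.1, 5.6, 0], [25, -12.3, 0.2, 11.5, 0], [25, -17.9, 0.3, 17.6, 0], [25, -23.3, 0.4, 24.1, 0], [25, -28.2, 0.5, 30.8, 0]]}}

```text
time: 20.15
position: [0.6293, -0.1174, 0.278]
tool_rot: [-3.141, -0.003, -0.018]
ft_force: [-0.6, 6.8, 16.9]
grip_width: 0.384
grip_force: 60.2
```

>>> {"api": "arm_command", "payload": {"motion": [[25, -4.7, 0.1, 7, 0], [25, -8.9, 0.2, 14.2, 0], [25, -12.8, 0.2, 21.7, 0], [25, -16.3, 0.3, 29.3, 0], [25, -19.3, 0.4, 37.1, 0]]}}

```text
time: 20.57
position: [0.6084, -0.1177, 0.2402]
tool_rot: [-3.141, -0.003, -0.01]
ft_force: [-4.8, 6.7, 17.5]
grip_width: 0.377
grip_force: 59.6
```

>>> {"api": "arm_command", "payload": {"motion": [[25, -2.7, 0, 7.9, 0], [25, -4.9, 0.1, 16, 0], [25, -6.7, 0.1, 24.2, 0], [25, -8.1, 0.2, 32.4, 0], [25, -8.8, 0.2, 38, 0]]}}

```text
time: 20.98
position: [0.5977, -0.1178, 0.2003]
tool_rot: [-3.141, -0.003, -0.0]
ft_force: [-7.8, 6.8, 16.7]
grip_width: 0.381
grip_force: 58.7
```

>>> {"api": "arm_command", "payload": {"motion": [[25, 0, 0, 2, 0], [25, 0, 0, 4, 0], [25, 0, 0, 6, 0], [25, 0, 0, 8, 0]]}}

```text
time: 21.32
position: [0.5971, -0.1178, 0.1928]
tool_rot: [-3.141, -0.003, 0.003]
ft_force: [-14.1, 7.1, 28.2]
grip_width: 0.383
grip_force: 57.6
```

>>> {"api": "arm_command", "payload": {"motion": [[25, 0, 0, 0, 0], [25, 0, 0, 0, 0], [25, 0, 0, 0, 0], [25, 0, 0, 0, 0], [25, 0, 0, 0, 0]]}}

```text
time: 21.73
position: [0.5971, -0.1178, 0.1932]
tool_rot: [-3.141, -0.003, 0.003]
ft_force: [-11.9, 6.3, 20.8]
grip_width: 0.381
grip_force: 58.1
```

>>> {"api": "arm_command", "payload": {"motion": [[25, 0, 0, 0, 0], [25, 0, 0, 0, 0], [25, 0, 0, 0, 0], [25, 0, 0, 0, 0], [25, 0, 0, 0, 0]]}}

```text
time: 22.15
position: [0.5971, -0.1178, 0.1932]
tool_rot: [-3.141, -0.003, 0.003]
ft_force: [-12.1, 6.1, 22.4]
grip_width: 0.382
grip_force: 58.1
```

>>> {"api": "arm_command", "payload": {"motion": [[25, 0, 0, 0, 0], [25, 0, 0, 0, 0], [25, 0, 0, 0, 0], [25, 0, 0, 0, 0], [25, 0, 0, 0, 0]]}}

```text
time: 22.57
position: [0.5971, -0.1178, 0.1932]
tool_rot: [-3.141, -0.003, 0.003]
ft_force: [-12.4, 7.8, 21.7]
grip_width: 0.383
grip_force: 58.1
```

>>> {"api": "arm_command", "payload": {"motion": [[25, 0, 0, 0, 0], [25, 0, 0, 0, 0], [25, 0, 0, 0, 0], [25, 0, 0, 0, 0], [25, 0, 0, 0, 0]]}}

```text
time: 22.98
position: [0.5971, -0.1179, 0.1932]
tool_rot: [-3.141, -0.003, 0.003]
ft_force: [-11.8, 7.6, 20.9]
grip_width: 0.382
grip_force: 58.1
```

>>> {"api": "arm_command", "payload": {"motion": [[25, 0, 0, 0, 0], [25, 0, 0, 0, 0], [25, 0, 0, 0, 0], [25, 0, 0, 0, 0], [25, 0, 0, 0, 0]]}}

```text
time: 23.4
position: [0.5971, -0.1178, 0.1932]
tool_rot: [-3.141, -0.003, 0.003]
ft_force: [-11.3, 6.9, 21.7]
grip_width: 0.383
grip_force: 58.1
```

Run:
```python
from blobs import *
s=get_state(); print(s['time'],s['position'],s['ft_force'],s['grip_width'])
snap('side','side4');z=load('side4')
c=cv2.imread('pics/side4.png')[100:270,130:330];cv2.imwrite('pics/s4.png',cv2.resize(c,(700,595),interpolation=cv2.INTER_CUBIC))
```

```text
23.4 [ 0.5971 -0.1178  0.1932] [-11.2881   6.9043  21.6983] 0.38278302815815035
```

View pics/s4.png

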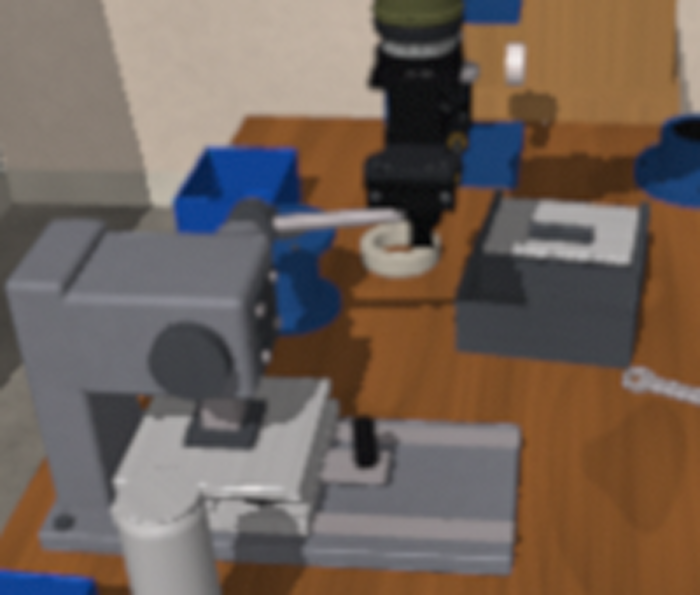

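>>> {"api": "arm_command", "payload": {"motion": [[25, 0, 0, -2, 0], [25, 0, 0, -4, 0], [25, 0, 0, -6, 0], [25, 0, 0, -8, 0]]}}

```text
time: 23.78
position: [0.5979, -0.1178, 0.2]
tool_rot: [-3.14, -0.003, -0.0]
ft_force: [-6.4, 7.0, 12.6]
grip_width: 0.381
grip_force: 58.6
```

>>> {"api": "arm_command", "payload": {"motion": [[25, 0.7, 0, -5.6, 0], [25, 2.1, 0, -13.8, 0], [25, 3.9, -0.1, -22, 0], [25, 6.1, -0.1, -30.1, 0], [25, 8.8, -0.2, -38, 0]]}}

```text
time: 24.2
position: [0.6085, -0.1176, 0.2378]
tool_rot: [-3.14, -0.003, -0.007]
ft_force: [3.7, 6.1, 5.9]
grip_width: 0.379
grip_force: 59.1
```

>>> {"api": "arm_command", "payload": {"motion": [[25, 3, 0, -7.8, 0], [25, 6.5, -0.1, -15.4, 0], [25, 10.4, -0.2, -22.9, 0], [25, 14.6, -0.3, -30.1, 0], [25, 19.3, -0.4, -37.1, 0]]}}

```text
time: 24.62
position: [0.6294, -0.1173, 0.2742]
tool_rot: [-3.139, -0.004, -0.013]
ft_force: [10.1, 5.9, -1.3]
grip_width: 0.378
grip_force: 59.5
```

>>> {"api": "arm_command", "payload": {"motion": [[25, 4.9, -0.1, -6.7, 0], [25, 10.3, -0.2, -13.2, 0], [25, 15.9, -0.3, -19.3, 0], [25, 21.9, -0.4, -25.2, 0], [25, 28.2, -0.5, -30.8, 0]]}}

```text
time: 25.03
position: [0.6574, -0.1168, 0.3025]
tool_rot: [-3.138, -0.004, -0.009]
ft_force: [10.1, 5.6, -7.4]
grip_width: 0.382
grip_force: 60.1
```

>>> {"api": "arm_command", "payload": {"motion": [[25, 6.5, -0.1, -5.2, 0], [25, 13.3, -0.3, -10, 0], [25, 20.4, -0.4, -14.5, 0], [25, 27.7, -0.5, -18.7, 0], [25, 35.2, -0.7, -22.4, 0]]}}

```text
time: 25.45
position: [0.6848, -0.1164, 0.3197]
tool_rot: [-3.138, -0.005, 0.029]
ft_force: [-22.8, 6.2, -19.7]
grip_width: 0.38
grip_force: 61.0
```

>>> {"api": "arm_command", "payload": {"motion": [[25, 2, 0, -1, 0], [25, 2, 0, -1, 0], [25, 2, 0, -1, 0], [25, 2, 0, -1, 0], [25, 2, 0, -1, 0]]}}

```text
time: 25.87
position: [0.6845, -0.1164, 0.3196]
tool_rot: [-3.138, -0.005, 0.037]
ft_force: [-16.5, 7.7, -13.3]
grip_width: 0.381
grip_force: 60.5
```

Run:
```python
from blobs import *
snap('side','side5')
for t in ['side0','side5']:
    z=load(t);P=cloud(z)
    # rod points: between ball and pivot
    m=(P[...,2]>.21)&(P[...,2]<.30)&(P[...,0]>.66)&(P[...,0]<.76)&(P[...,1]<-.09)&(P[...,1]>-.14)
    q=P[m]; a=np.polyfit(q[:,2],q[:,0],1); print(t,len(q),'slope deg',np.degrees(np.arctan2(1,-a[0])),'x at .25',np.polyval(a,.25))
    m=(P[...,2]>.1)&(P[...,2]<.13)&(P[...,0]>.66)&(P[...,0]<.72)&(abs(P[...,1]-.04)<.08); print('plate z',np.median(P[m][:,2]) if m.any() else 0)
c=cv2.imread('pics/side5.png')[80:250,130:330];cv2.imwrite('pics/s5.png',cv2.resize(c,(700,595),interpolation=cv2.INTER_CUBIC))
```

```text
side0 119 slope deg 62.592482801080145 x at .25 0.7280657782314777
plate z 0.10797013468345701
side5 120 slope deg 62.28516189798872 x at .25 0.7283846292602566
plate z 0.10808523815851823
```

View pics/s5.png

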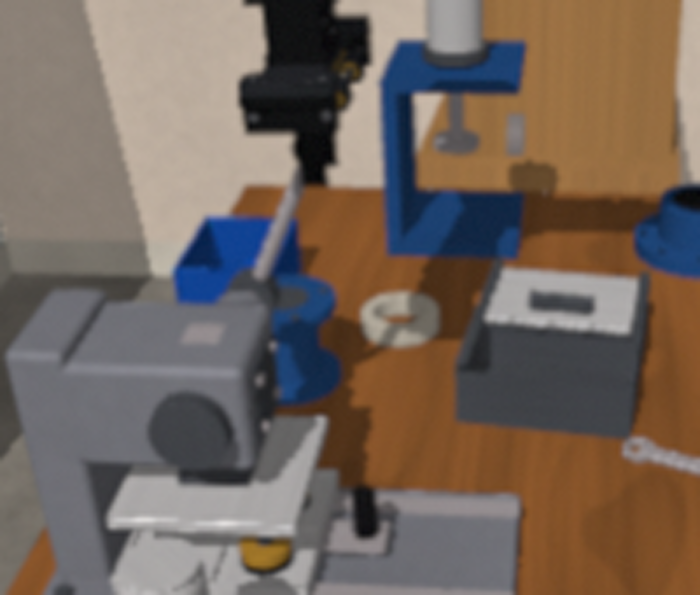

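>>> {"api": "arm_command", "payload": {"motion": [[25, -1.5, 0, 1, 0], [25, -3, 0, 2.5, 0], [25, -3, 0, 2.5, 0], [25, -3, 0, 2.5, 0]]}}

```text
time: 26.25
position: [0.6845, -0.1164, 0.3195]
tool_rot: [-3.138, -0.004, 0.022]
ft_force: [-7.6, 6.3, -8.5]
grip_width: 0.381
grip_force: 60.2
```

>>> {"api": "arm_command", "payload": {"motion": [[60, 0, 0, 0, 0], [60, 0, 0, 0, 0], [60, 0, 0, 0, 0], [60, 0, 0, 0, 0], [60, 0, 0, 0, 0]]}}

```text
time: 26.67
position: [0.6888, -0.1201, 0.3246]
tool_rot: [3.14, -0.003, 0.002]
ft_force: [-1.2, 0.3, 0.5]
grip_width: 0.646
grip_force: 0.0
```

>>> {"api": "arm_command", "payload": {"motion": [[60, 0, 0, -15, 0], [60, 0, 0, -40, 0], [60, 0, 0, -65, 0], [60, -15, 0, -75, 0], [60, -45, 0, -75, 0]]}}

```text
time: 27.08
position: [0.6459, -0.1187, 0.4012]
tool_rot: [-3.14, 0.001, -0.009]
ft_force: [-0.5, 0.7, 1.0]
grip_width: 0.692
grip_force: 0.0
```

>>> {"api": "arm_command", "payload": {"motion": [[50, -35, -5, 0, 0], [50, -62, -40, 0, 0], [50, -62, -80, 20, 0], [50, -62, -120, 45, 0], [50, -62, -150, 70, 0]]}}

```text
time: 27.5
position: [0.5819, 0.0265, 0.3356]
tool_rot: [3.14, -0.003, 0.009]
ft_force: [1.5, 0.3, 0.0]
grip_width: 0.58
grip_force: 0.0
```

Run:
```python
from blobs import *
s=get_state(); print(s['time'],s['position'],s['ft_force'],s['grip_width'])
snap('wrist','w8'); P=cloud(load('w8')); im=load('w8')['im']
m=(P[...,2]>.078)&(P[...,2]<.09)&(P[...,0]<.68)&(P[...,0]>.58)&(abs(P[...,1]-.04)<.03)&(im.max(-1)<90); print(P[m].min(0),P[m].max(0),m.sum())
```

```text
27.5 [0.5819 0.0265 0.3356] [1.4792 0.2707 0.0203] 0.5801611456840439
[0.626  0.0281 0.0825] [0.6446 0.047  0.0869] 198
```

>>> {"api": "arm_command", "payload": {"motion": [[50, 5, -4, 40, 0], [50, 10, -6, 80, 0], [50, 18, -6, 120, 0], [50, 18, -6, 155, 0], [50, 18, -6, 175, 0]]}}

```text
time: 27.97
position: [0.598, 0.0299, 0.1548]
tool_rot: [3.141, -0.002, -0.007]
ft_force: [-0.0, -0.4, -0.3]
grip_width: 0.577
grip_force: 0.0
```

>>> {"api": "arm_command", "payload": {"motion": [[50, 10, 0, 10, 0], [50, 20, 0, 20, 0], [50, 28, 0, 20, 0], [50, 30, 0, 20, 0], [50, 30, 0, 20, 0]], "newtons": 25}}

```text
time: 28.38
position: [0.6307, 0.031, 0.1397]
tool_rot: [-3.141, 0.002, -0.002]
ft_force: [-0.7, 0.7, -0.3]
grip_width: 0.574
grip_force: 0.0
```

>>> {"api": "arm_command", "payload": {"motion": [[50, 1, -6, 20, 0], [50, 1, -6.5, 45, 0], [50, 1, -6.5, 65, 0], [50, 1, -6.5, 73, 0], [50, 1, -6.5, 73, 0]]}}

```text
time: 28.8
position: [0.6293, 0.0372, 0.0646]
tool_rot: [3.141, -0.001, -0.004]
ft_force: [0.8, 0.5, -0.3]
grip_width: 0.575
grip_force: 0.0
```

>>> {"api": "arm_command", "payload": {"motion": [[10, 0, 0, 0, 0], [10, 0, 0, 0, 0], [10, 0, 0, 0, 0], [10, 0, 0, 0, 0], [10, 0, 0, 0, 0]]}}

```text
time: 29.22
position: [0.6311, 0.0377, 0.0667]
tool_rot: [3.141, -0.001, 0.002]
ft_force: [0.3, 0.0, -0.2]
grip_width: 0.281
grip_force: 0.0
```

>>> {"api": "arm_command", "payload": {"motion": [[10, 0, 0, 0, 0], [10, 0, 0, 0, 0], [10, 0, 0, 0, 0]]}}

```text
time: 29.47
position: [0.631, 0.0379, 0.0665]
tool_rot: [-3.142, 0.001, -0.002]
ft_force: [0.1, 0.3, 4.6]
grip_width: 0.245
grip_force: 25.0
```

>>> {"api": "arm_command", "payload": {"motion": [[10, -8, 0.1, 0, 0], [10, -20, 0.4, 0, 0], [10, -34, 0.6, 0, 0], [10, -48, 0.9, 0, 0], [10, -62, 1.2, 0, 0]]}}

```text
time: 29.88
position: [0.5689, 0.0369, 0.0664]
tool_rot: [-3.141, 0.001, -0.005]
ft_force: [2.4, 1.1, 4.7]
grip_width: 0.242
grip_force: 25.0
```

>>> {"api": "arm_command", "payload": {"motion": [[10, -16, 0.3, 0, 0], [10, -32, 0.6, 0, 0], [10, -48, 0.9, 0, 0], [10, -64, 1.2, 0, 0], [10, -80, 1.5, 0, 0]]}}

```text
time: 30.3
position: [0.4889, 0.0358, 0.0664]
tool_rot: [-3.141, 0.0, -0.005]
ft_force: [1.9, 2.4, 5.7]
grip_width: 0.247
grip_force: 25.0
```

>>> {"api": "arm_command", "payload": {"motion": [[10, -8, 0.1, 0, 0], [10, -13, 0.2, 0, 0], [10, -16, 0.3, 0, 0], [10, -18, 0.3, 0, 0], [10, -18, 0.3, 0, 0]]}}

```text
time: 30.72
position: [0.4708, 0.0355, 0.0664]
tool_rot: [-3.141, 0.0, -0.002]
ft_force: [-0.2, 3.2, 8.1]
grip_width: 0.246
grip_force: 25.0
```

>>> {"api": "arm_command", "payload": {"motion": [[60, 0, 0, 0, 0], [60, 0, 0, 0, 0], [60, 0, 0, 0, 0], [60, 0, 0, -20, 0], [60, 0, 0, -55, 0]]}}

```text
time: 31.13
position: [0.4666, 0.034, 0.1175]
tool_rot: [-3.14, 0.001, 0.016]
ft_force: [0.3, 0.1, 0.2]
grip_width: 0.539
grip_force: 0.0
```

>>> {"api": "arm_command", "payload": {"motion": [[65, 0, 0, -35, 0], [65, 0, 0, -60, 0], [65, 0, 0, -60, 0], [65, 0, 0, -60, 0], [65, 0, 0, -60, 0]]}}

```text
time: 31.55
position: [0.4696, 0.0342, 0.1796]
tool_rot: [3.141, -0.002, -0.004]
ft_force: [-0.5, -0.2, -0.8]
grip_width: 0.743
grip_force: 0.0
```

Run:
```python
from blobs import *
snap('wrist','w9'); s=get_state(); print(s['time'],s['position'],s['ft_force'])
blobs('w9',.053,.067,(.5,.68,-.06,.14))
snap('side','side6');z=load('side6');P=cloud(z)
m=(P[...,2]>.21)&(P[...,2]<.30)&(P[...,0]>.66)&(P[...,0]<.76)&(P[...,1]<-.09)&(P[...,1]>-.14);q=P[m]; a=np.polyfit(q[:,2],q[:,0],1); print('lever',np.degrees(np.arctan2(1,-a[0])),np.polyval(a,.25))
```

```text
31.6 [0.4693 0.0343 0.1791] [-0.5472 -0.8027  1.1355]
2287 [201.  88.] ctr [552.8  78.1] r 22.1 z 0.0598 rgb [203. 165.  76.]
2273 [295.  88.] ctr [553.4   0.2] r 21.9 z 0.0598 rgb [202. 165.  76.]
lever 61.8424815236297 0.7284552318339386
```

>>> {"api": "arm_command", "payload": {"motion": [[58, 30, 10, 0, 0], [58, 60, 25, 10, 0], [58, 84, 34, 30, 0], [58, 84, 34, 60, 0], [58, 84, 34, 90, 0]]}}

```text
time: 32.07
position: [0.5551, 0.0002, 0.0881]
tool_rot: [-3.14, 0.003, 0.002]
ft_force: [-0.3, -0.2, -0.6]
grip_width: 0.666
grip_force: 0.0
```

>>> {"api": "arm_command", "payload": {"motion": [[58, 0, 0, 15, 0], [58, 0, 0, 23, 0], [58, 0, 0, 23, 0], [40, 0, 0, 23, 0], [40, 0, 0, 23, 0]], "newtons": 20}}

```text
time: 32.48
position: [0.5554, 0.0009, 0.0688]
tool_rot: [3.141, -0.001, 0.003]
ft_force: [0.2, 0.2, 0.1]
grip_width: 0.587
grip_force: 0.0
```

>>> {"api": "arm_command", "payload": {"motion": [[40, 0, 0, 0, 0], [40, 0, 0, 0, 0], [40, 0, 0, 0, 0], [40, 0, 0, 0, 0], [40, 0, 0, 0, 0]]}}

```text
time: 32.9
position: [0.5555, 0.0006, 0.069]
tool_rot: [3.141, -0.001, 0.004]
ft_force: [-0.9, -0.5, 6.2]
grip_width: 0.502
grip_force: 20.0
```

>>> {"api": "arm_command", "payload": {"motion": [[40, 0, 0, -20, 0], [40, 0, 0, -55, 0], [40, -5, 10, -90, 0], [40, -15, 40, -100, 0], [40, -25, 75, -100, 0]]}}

```text
time: 33.32
position: [0.5316, -0.0718, 0.1714]
tool_rot: [3.141, 0.009, 0.01]
ft_force: [0.9, -0.9, -1.6]
grip_width: 0.504
grip_force: 20.0
```

>>> {"api": "arm_command", "payload": {"motion": [[40, -10, 30, 0, 0], [40, -20, 65, 0, 0], [40, -35, 95, 0, 0], [40, -48, 110, 0, 0], [40, -50, 113, 0, 0]]}}

```text
time: 33.73
position: [0.4759, -0.1919, 0.1668]
tool_rot: [3.14, -0.012, -0.005]
ft_force: [-1.0, -0.0, -2.8]
grip_width: 0.506
grip_force: 20.0
```

Run:
```python
from blobs import *
snap('wrist','w10'); s=get_state(); print(s['time'],s['position'],s['ft_force'],s['grip_width'],load('w10')['T'][:3,3])
```

```text
33.7833 [ 0.477  -0.1902  0.167 ] [ 0.2647  0.1914 -1.7848] 0.5021691982025318 [ 0.5535 -0.192   0.3145]
```

View pics/w10.png

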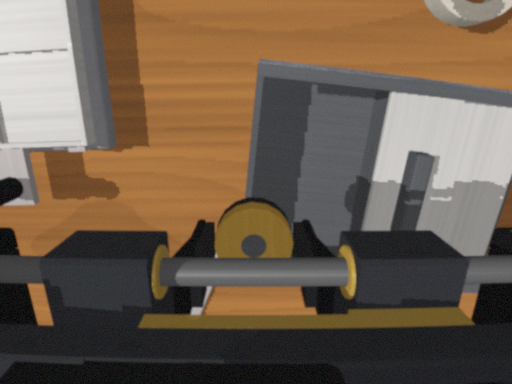

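Run:
```python
from blobs import *
z=load('w10')
for n,u,v,h in [('corner far +y outer',261,62,.06),('+y wall outer near',249,190,.06),('inner far corner',266,80,.06),('cover far edge',392,93,.067),('cover near',363,250,.067),('grip far',427,152,.085),('grip near',402,225,.085)]: print(n,ptz(z,u,v,h),pt(z,u,v))
P=cloud(z); m=(P[...,2]>.079)&(P[...,2]<.092)&(P[...,0]<.56)&(P[...,0]>.4)&(P[...,1]<-.26)&(P[...,1]>-.38); q=P[m]; print(m.sum(),cv2.minAreaRect((q[:,:2]*1000).astype(np.float32)),np.median(q[:,2]))
```

```text
corner far +y outer [ 0.5784 -0.1982  0.06  ] [ 0.5773 -0.198   0.0715]
+y wall outer near [ 0.4762 -0.188   0.06  ] [ 0.4761 -0.1879  0.0596]
inner far corner [ 0.5652 -0.2021  0.06  ] [ 0.5677 -0.2042  0.0059]
cover far edge [ 0.5554 -0.2988  0.067 ] [ 0.5554 -0.2986  0.0675]
cover near [ 0.4221 -0.2883  0.067 ] [ 0.514  -0.221   0.2401]
grip far [ 0.5127 -0.3227  0.085 ] [ 0.5097 -0.3322  0.0683]
grip near [ 0.4534 -0.311   0.085 ] [ 0.4534 -0.3111  0.0849]
1581 ((479.1551208496094, -318.94720458984375), (15.45093822479248, 64.90557098388672), 84.3543472290039) 0.0853194385147637
```

>>> {"api": "arm_command", "payload": {"motion": [[40, 20, 25, 0, 3], [40, 40, 50, 0, 6], [40, 50, 58, 0, 6], [40, 50, 58, 25, 6], [40, 50, 58, 55, 6]]}}

```text
time: 34.2
position: [0.5328, -0.2448, 0.1141]
tool_rot: [3.137, -0.164, 0.009]
ft_force: [0.0, 0.3, -1.7]
grip_width: 0.502
grip_force: 20.0
```

>>> {"api": "arm_command", "payload": {"motion": [[40, 0, 0, 0, 0], [40, 0, 0, 0, 0]]}}

```text
time: 34.37
position: [0.5286, -0.2431, 0.1112]
tool_rot: [-3.135, 0.162, 0.006]
ft_force: [0.0, -0.1, -1.7]
grip_width: 0.505
grip_force: 20.0
```

>>> {"api": "arm_command", "payload": {"motion": [[40, -1, 5, 10, 0], [40, -1, 5, 30, 0], [40, -1, 5, 50, 0], [40, -1, 5, 62, 0], [40, -1, 5, 66, 0]]}}

```text
time: 34.78
position: [0.5272, -0.25, 0.0457]
tool_rot: [-3.137, 0.165, 0.002]
ft_force: [-1.5, 0.5, -1.8]
grip_width: 0.501
grip_force: 20.0
```

>>> {"api": "arm_command", "payload": {"motion": [[40, 0, 0, 0, 0], [53, 0, 0, 0, 0], [53, 0, 0, 0, 0], [53, 0, 0, 0, 0], [53, 0, 0, 0, 0]]}}

```text
time: 35.2
position: [0.5288, -0.2505, 0.048]
tool_rot: [3.136, -0.165, 0.003]
ft_force: [-0.1, 1.0, -0.2]
grip_width: 0.6
grip_force: 0.0
```

>>> {"api": "arm_command", "payload": {"motion": [[53, 0, 0, -20, 0], [53, 0, 0, -55, 0], [53, 0, 0, -90, 0], [53, 0, -15, -120, -3], [53, 0, -40, -130, -6]]}}

```text
time: 35.62
position: [0.5343, -0.2139, 0.1823]
tool_rot: [3.136, -0.005, 0.011]
ft_force: [1.4, -0.2, -0.5]
grip_width: 0.609
grip_force: 0.0
```

>>> {"api": "arm_command", "payload": {"motion": [[60, 4, -40, 0, 0], [60, 8, -80, 0, 0], [60, 12, -120, 0, 0], [60, 16, -160, 0, 0], [60, 18, -200, 0, 0]]}}

```text
time: 36.03
position: [0.55, -0.0076, 0.1771]
tool_rot: [3.141, 0.001, 0.001]
ft_force: [0.9, 0.4, 1.1]
grip_width: 0.682
grip_force: 0.0
```

>>> {"api": "arm_command", "payload": {"motion": [[58, 0, -40, 0, 0], [58, 0, -75, 0, 0], [58, 0, -90, 20, 0], [58, 0, -90, 45, 0], [58, 0, -90, 65, 0]]}}

```text
time: 36.45
position: [0.5495, 0.0827, 0.111]
tool_rot: [-3.141, -0.008, -0.001]
ft_force: [-0.2, -1.2, 0.4]
grip_width: 0.673
grip_force: 0.0
```

>>> {"api": "arm_command", "payload": {"motion": [[58, 0, 0, 0, 0], [58, 0, 0, 0, 0]]}}

```text
time: 36.62
position: [0.5492, 0.0802, 0.1112]
tool_rot: [-3.141, -0.001, 0.003]
ft_force: [0.4, -0.5, 1.5]
grip_width: 0.667
grip_force: 0.0
```

Run:
```python
from blobs import *
snap('wrist','w11'); snap('scene','scene3'); print(get_state()['position'])
blobs('w11',.053,.067,(.5,.68,-.06,.14)); blobs('scene3',.053,.067,(.5,.68,-.06,.14)); blobs('scene3',.018,.034,(.41,.56,-.29,-.2))
```

```text
[0.551  0.08   0.1131]
3171 [257. 207.] ctr [552.9  78. ] r 22.2 z 0.0598 rgb [142. 114.  61.]
74 [277. 211.] ctr [557.7  74.7] r 21.2 z 0.0597 rgb [158.5 119.5  67.5]
132 [212. 283.] ctr [ 526.2 -252.4] r 22.7 z 0.0258 rgb [156.5 121.   69. ]
```

>>> {"api": "arm_command", "payload": {"motion": [[58, 2, 2, 15, 0], [58, 2, 2, 32, 0], [58, 2, 2, 43, 0], [58, 2, 2, 44, 0], [40, 2, 2, 44, 0]]}}

```text
time: 37.13
position: [0.5519, 0.0775, 0.0673]
tool_rot: [-3.141, 0.001, 0.002]
ft_force: [-0.5, 0.5, 1.0]
grip_width: 0.638
grip_force: 0.0
```

>>> {"api": "arm_command", "payload": {"motion": [[40, 0, 0, 0, 0], [40, 0, 0, 0, 0], [40, 0, 0, 0, 0], [40, 0, 0, 0, 0], [40, 0, 0, 0, 0]]}}

```text
time: 37.55
position: [0.553, 0.0778, 0.0686]
tool_rot: [3.142, -0.001, 0.003]
ft_force: [-0.0, -0.3, 4.3]
grip_width: 0.506
grip_force: 20.0
```

>>> {"api": "arm_command", "payload": {"motion": [[40, 0, 0, 0, 0], [40, 0, 0, -25, 0], [40, 0, 0, -60, 0], [40, -10, 15, -90, 0], [40, -22, 50, -95, 0]]}}

```text
time: 37.97
position: [0.533, 0.0339, 0.1678]
tool_rot: [-3.138, -0.014, -0.013]
ft_force: [1.3, -0.4, -0.5]
grip_width: 0.507
grip_force: 20.0
```

>>> {"api": "arm_command", "payload": {"motion": [[40, -12, 37, 0, 0], [40, -24, 74, 0, 0], [40, -36, 111, 0, 0], [40, -48, 148, 0, 0], [40, -58, 185, 0, 0]]}}

```text
time: 38.38
position: [0.4704, -0.159, 0.1625]
tool_rot: [3.141, -0.001, -0.001]
ft_force: [0.6, -0.5, -0.5]
grip_width: 0.504
grip_force: 20.0
```

>>> {"api": "arm_command", "payload": {"motion": [[40, -10, 30, 0, 2], [40, -18, 60, 0, 4], [40, -23, 80, 0, 6], [40, -23, 83, 0, 6], [40, -23, 83, 0, 6]]}}

```text
time: 38.8
position: [0.4486, -0.2413, 0.1623]
tool_rot: [-3.136, 0.17, 0.001]
ft_force: [0.2, 0.0, -0.6]
grip_width: 0.502
grip_force: 20.0
```

>>> {"api": "arm_command", "payload": {"motion": [[40, 0, 0, 0, 0], [40, 0, 0, 0, 0]]}}

```text
time: 38.97
position: [0.4498, -0.2382, 0.1626]
tool_rot: [-3.137, 0.16, 0.0]
ft_force: [0.6, -0.1, -1.0]
grip_width: 0.507
grip_force: 20.0
```

>>> {"api": "arm_command", "payload": {"motion": [[40, -2, 2, 25, 0], [40, -2, 2, 60, 0], [40, -2, 2, 90, 0], [40, -2, 2, 110, 0], [40, -2, 2, 117, 0]]}}

```text
time: 39.38
position: [0.4452, -0.2391, 0.0426]
tool_rot: [-3.134, 0.16, 0.007]
ft_force: [-0.4, 0.1, -0.7]
grip_width: 0.502
grip_force: 20.0
```

>>> {"api": "arm_command", "payload": {"motion": [[40, 0, 0, 0, 0], [53, 0, 0, 0, 0], [53, 0, 0, 0, 0], [53, 0, 0, 0, 0], [53, 0, 0, 0, 0]]}}

```text
time: 39.8
position: [0.448, -0.2427, 0.0473]
tool_rot: [3.135, -0.165, 0.004]
ft_force: [0.6, -0.1, 0.2]
grip_width: 0.605
grip_force: 0.0
```

>>> {"api": "arm_command", "payload": {"motion": [[53, 0, 0, -20, 0], [53, 0, 0, -55, 0], [53, 0, 0, -90, 0], [53, 0, 0, -125, 0], [53, 0, 0, -135, 0]]}}

```text
time: 40.22
position: [0.45, -0.2434, 0.1872]
tool_rot: [3.131, -0.165, 0.013]
ft_force: [1.0, 0.2, 0.4]
grip_width: 0.612
grip_force: 0.0
```

>>> {"api": "arm_command", "payload": {"motion": [[50, 0, 0, 0, 0], [50, 0, 0, 0, 0]]}}

```text
time: 40.38
position: [0.447, -0.2424, 0.1812]
tool_rot: [3.136, -0.166, 0.002]
ft_force: [0.8, -0.3, -1.6]
grip_width: 0.583
grip_force: 0.0
```

Run:
```python
from blobs import *
snap('wrist','w12'); snap('scene','scene4'); s=get_state();print(s['time'],s['position'])
blobs('scene4',.016,.034,(.41,.56,-.29,-.2)); blobs('w12',.016,.034,(.41,.56,-.29,-.2))
P=cloud(load('w12')); m=(P[...,2]>.079)&(P[...,2]<.092)&(P[...,0]<.56)&(P[...,0]>.4)&(P[...,1]<-.26)&(P[...,1]>-.38); q=P[m]; print(m.sum(),cv2.minAreaRect((q[:,:2]*1000).astype(np.float32)),np.median(q[:,2]))
```

```text
40.4833 [ 0.4458 -0.2418  0.1793]
142 [195. 269.] ctr [ 449.4 -244.5] r 22.6 z 0.0256 rgb [177.5 134.5  67. ]
134 [212. 283.] ctr [ 525.7 -251.7] r 23.5 z 0.0256 rgb [178.5 136.   67.5]
1764 [253.  93.] ctr [ 527.2 -249.7] r 22.2 z 0.0258 rgb [204. 167.  77.]
1507 [253. 174.] ctr [ 448.4 -241.3] r 22.4 z 0.0258 rgb [202. 164.  75.]
1622 ((476.2084045410156, -318.6727294921875), (15.098287582397461, 68.94740295410156), 83.11614227294922) 0.08547709448901672
```

View pics/w12.png

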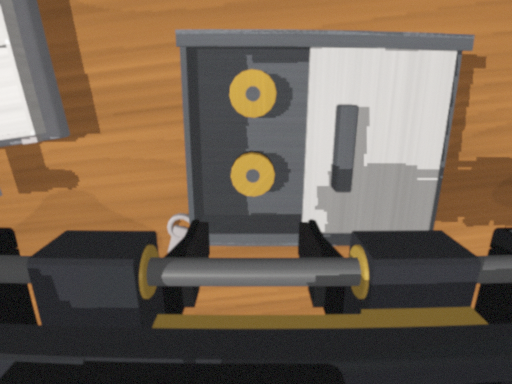

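>>> {"api": "arm_command", "payload": {"motion": [[40, 15, 30, 0, 0], [40, 30, 60, 0, 0], [40, 39, 73, 15, 0], [40, 39, 73, 40, 0], [40, 39, 73, 60, 0]]}}

```text
time: 40.9
position: [0.477, -0.3192, 0.1173]
tool_rot: [-3.134, 0.168, 0.004]
ft_force: [-0.7, 1.2, -0.4]
grip_width: 0.465
grip_force: 0.0
```

>>> {"api": "arm_command", "payload": {"motion": [[40, 0, 0, 0, 0], [40, 0, 0, 0, 0], [40, 0, 0, 0, 0]]}}

```text
time: 41.15
position: [0.4782, -0.3184, 0.1209]
tool_rot: [-3.137, 0.164, 0.0]
ft_force: [0.7, 0.2, 0.2]
grip_width: 0.46
grip_force: 0.0
```

Well aligned over the bar; descend, grip and slide.

>>> {"api": "arm_command", "payload": {"motion": [[40, 0, 0, 12, 0], [40, 0, 0, 24, 0], [40, 0, 0, 33, 0], [40, 0, 0, 35, 0], [5, 0, 0, 35, 0]], "newtons": 20}}

```text
time: 41.57
position: [0.4772, -0.3183, 0.0845]
tool_rot: [-3.136, 0.165, 0.003]
ft_force: [0.6, -1.0, 1.3]
grip_width: 0.435
grip_force: 0.0
```

>>> {"api": "arm_command", "payload": {"motion": [[5, 0, 0, 0, 0], [5, 0, 0, 0, 0], [5, 0, 0, 0, 0], [5, 0, 0, 0, 0], [5, 0, 0, 0, 0]]}}

```text
time: 41.98
position: [0.4783, -0.3191, 0.0863]
tool_rot: [3.136, -0.166, 0.001]
ft_force: [0.7, -0.6, 0.6]
grip_width: 0.16
grip_force: 20.0
```

>>> {"api": "arm_command", "payload": {"motion": [[5, 0, -6, 0, 0], [5, 0, -14, 0, 0], [5, 0, -24, 0, 0], [5, 0, -34, 0, 0], [5, 0, -44, 0, 0]]}}

```text
time: 42.4
position: [0.4832, -0.2738, 0.0863]
tool_rot: [3.137, -0.164, 0.001]
ft_force: [1.1, -2.0, 2.2]
grip_width: 0.161
grip_force: 20.0
```

>>> {"api": "arm_command", "payload": {"motion": [[5, 0, -10, 0, 0], [5, 0, -20, 0, 0], [5, 0, -30, 0, 0], [5, 0, -40, 0, 0], [5, 0, -48, 0, 0]]}}

```text
time: 42.82
position: [0.4884, -0.226, 0.0862]
tool_rot: [3.137, -0.164, 0.002]
ft_force: [1.9, -1.2, 4.7]
grip_width: 0.158
grip_force: 20.0
```

>>> {"api": "arm_command", "payload": {"motion": [[5, 0, -3, 0, 0], [5, 0, -6, 0, 0], [5, 0, -9, 0, 0], [5, 0, -12, 0, 0], [5, 0, -12, 0, 0]]}}

```text
time: 43.23
position: [0.4894, -0.2161, 0.0862]
tool_rot: [3.135, -0.165, 0.002]
ft_force: [2.4, -4.0, 5.3]
grip_width: 0.158
grip_force: 20.0
```

>>> {"api": "arm_command", "payload": {"motion": [[5, 0, -2, 0, 0], [5, 0, -4, 0, 0], [5, 0, -6, 0, 0], [5, 0, -6, 0, 0], [5, 0, -6, 0, 0]]}}

```text
time: 43.65
position: [0.4895, -0.2159, 0.0862]
tool_rot: [3.129, -0.17, 0.004]
ft_force: [3.6, -14.6, 0.6]
grip_width: 0.158
grip_force: 20.0
```

>>> {"api": "arm_command", "payload": {"motion": [[5, 0, 2, 0, 0], [5, 0, 5, 0, 0], [40, 0, 5, 0, 0], [40, 0, 5, 0, 0], [40, 0, 5, 0, 0]]}}

```text
time: 44.07
position: [0.4876, -0.2127, 0.0845]
tool_rot: [-3.135, 0.164, 0.005]
ft_force: [-0.4, -1.1, 0.0]
grip_width: 0.308
grip_force: 0.0
```

>>> {"api": "arm_command", "payload": {"motion": [[40, 0, 0, 0, 0], [40, 0, 0, -20, 0], [40, 0, 0, -55, 0], [40, 0, 0, -90, 0], [40, 0, 0, -125, 0]]}}

```text
time: 44.48
position: [0.4881, -0.2131, 0.2113]
tool_rot: [-3.136, 0.163, 0.004]
ft_force: [1.3, -0.1, 0.3]
grip_width: 0.456
grip_force: 0.0
```

>>> {"api": "arm_command", "payload": {"motion": [[40, -5, 10, -20, 0], [40, -5, 30, -40, 0], [40, -5, 60, -50, 0], [40, -5, 80, -50, 0], [40, -5, 80, -50, 0]]}}

```text
time: 44.9
position: [0.4738, -0.2984, 0.2605]
tool_rot: [3.135, -0.176, -0.002]
ft_force: [0.3, -0.7, -0.2]
grip_width: 0.461
grip_force: 0.0
```

Run:
```python
from blobs import *
snap('scene','scene5'); snap('side','side7'); s=get_state();print(s['time'],s['position'],s['ft_force'])
for t in ['scene5','side7']:
    z=load(t);P=cloud(z); w=(P[...,2]>.058)&(P[...,2]<.074)&(P[...,0]>.35)&(P[...,0]<.62)&(P[...,1]<-.15)&(P[...,1]>-.45)&(z['im'].min(-1)>90); q=P[w]; print(t,cv2.minAreaRect((q[:,:2]*1000).astype(np.float32)))
P=cloud(load('side7'));m=(P[...,2]>.21)&(P[...,2]<.30)&(P[...,0]>.66)&(P[...,0]<.76)&(P[...,1]<-.09)&(P[...,1]>-.14);q=P[m]; a=np.polyfit(q[:,2],q[:,0],1); print('lever',np.degrees(np.arctan2(1,-a[0])),np.polyval(a,.25))
a=cv2.imread('pics/scene5.png');cv2.imwrite('pics/scene5b.png',cv2.resize(a,(800,600),interpolation=cv2.INTER_CUBIC))
```

```text
45.0 [ 0.475  -0.2931  0.2598] [ 0.2582 -0.2363  0.0467]
scene5 ((483.3134765625, -247.52398681640625), (120.65303039550781, 161.80841064453125), 83.77649688720703)
side7 ((484.8999938964844, -254.56201171875), (143.38784790039062, 172.1792449951172), 83.00464630126953)
lever 61.974026911594024 0.7284103311612097
```

View pics/scene5b.png

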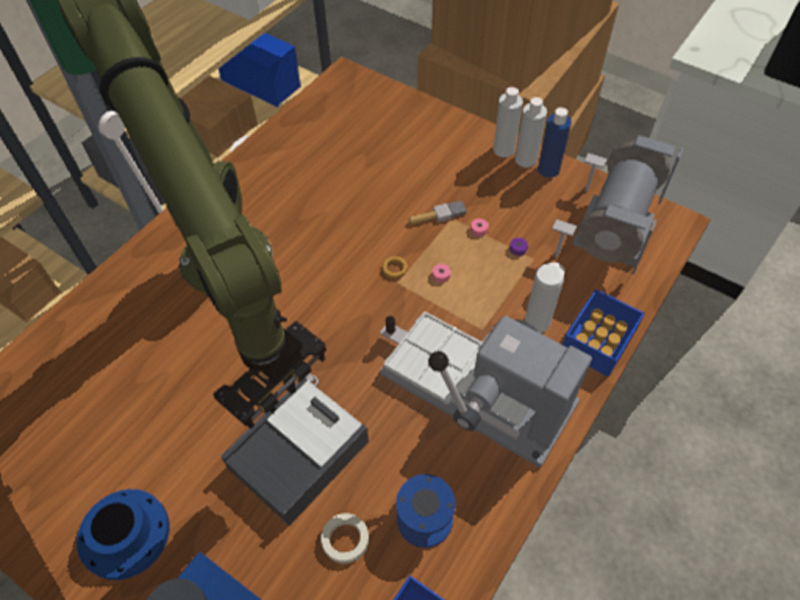

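```bash
python3 -c "
from bench import close_job; print(close_job())"
```

```text
the job is handed in; nothing more can be done
None
```

The job is handed in, but the hand-in gave no verdict: both brass discs were pressed for over 2 s, the lever was eased back to rest, and the discs now lie flat in the parts box with its cover shut; the look-alikes and bystanders look unmoved.

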